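# Rear test plate from the crowded hook into the contact holder

### The job

The test plate hanging rearmost on the crowded hook is wanted in the contact holder. Move the two plates in front of it onto the spare hook, then take the rear plate off and press it upright into the holder's slot, gently and by feel, just until the sprung contact pin under it has given way about half of its travel but is not hard against its stop, and let go so that it stays there. Do not force anything against the hooks or the holder, do not drop a plate, and leave the other things on the bench where they are.

Things in the scene. Friction and masses are not known exactly. Their poses are not given: they have to be found in the camera images.
- plate_front: plain aluminium test plate, 8 mm thick (its x), 40 wide (its y), 110 tall (its z), about 0.12 kg, all three alike; 18 mm round hole through its thickness, centre 94 mm above the lower edge, 16 under the top. Origin: middle of its lower edge. Hangs nearest the tip of the full prong, about 82 mm from the post's axis
- plate_middle: plain aluminium test plate, 8 mm thick (its x), 40 wide (its y), 110 tall (its z), about 0.12 kg, all three alike; 18 mm round hole through its thickness, centre 94 mm above the lower edge, 16 under the top. Origin: middle of its lower edge. Hangs 26 mm behind the front one, about 56 mm from the post's axis
- plate_rear: plain aluminium test plate, 8 mm thick (its x), 40 wide (its y), 110 tall (its z), about 0.12 kg, all three alike; 18 mm round hole through its thickness, centre 94 mm above the lower edge, 16 under the top. Origin: middle of its lower edge. Hangs rearmost, about 30 mm from the post's axis; the one wanted in the holder
- plate_front_hole (a point): centre of the front plate's hole; on a prong it hangs about 5 mm below the prong's axis; raised 8 mm (2 to 3 mm above the axis) the plate clears the upturned tip and slides straight off or on
- plate_middle_hole (a point): centre of the middle plate's hole; on a prong it hangs about 5 mm below the prong's axis; raised 8 mm (2 to 3 mm above the axis) the plate clears the upturned tip and slides straight off or on
- full_stand: fixed hook stand, origin on the worktop under its post. A horizontal round prong, 7 mm thick, axis 170 mm up, runs 110 mm from the post along the stand's own -x; its last 4 mm turn up, tip top 179 mm up. The post ends 10 mm above the prong's axis, 20 mm wide there; foot 130 x 100 x 14 mm reaches 100 mm to -x. Carries the three plates at the start
- spare_stand: fixed hook stand, origin on the worktop under its post. A horizontal round prong, 7 mm thick, axis 170 mm up, runs 110 mm from the post along the stand's own -x; its last 4 mm turn up, tip top 179 mm up. The post ends 10 mm above the prong's axis, 20 mm wide there; foot 130 x 100 x 14 mm reaches 100 mm to -x. Empty at the start
- holder: fixed contact holder: grey block 70 x 100 x 62 mm high on a steel foot 96 x 120 x 6 mm; origin on the worktop under the middle of its slot. The slot, open at the top, is 12 mm along the holder's x, 45 mm along its y: a plate goes in lower edge first, thickness along x, either way round. The plate's lowest 8 mm are slimmer: 5 x 34, then 6.5 x 37.5 mm
- slot_mouth (a point): middle of the slot's mouth, 62 mm above the worktop. A sprung jaw stands 6 mm into the slot from the +y side, its ramp from 6 to 25 mm below the mouth; it pushes the plate to -y with 5 to 6 N and holds it by friction. Pushing down takes up to 15 N over the ramp (lower edge 33 mm down), then a steady 2 to 5 N. Released, the plate stays at its depth, moving up to 3 mm to -y
- pin (a joint): how far the sprung contact pin in the slot's floor is pressed down (m): 0 free, 0.008 hard on its stop. A plate's lower edge meets it 39 to 50 mm below the mouth: this setting differs every time and is not measured. It adds 0.5 N at first touch, then 0.7 N per mm, to the jaw's friction
- vial_a: bystander: small standing vial, 27 mm wide, 64 mm tall; origin under its middle
- vial_b: bystander: small standing vial, 27 mm wide, 64 mm tall; origin under its middle
- dish: bystander: small glass dish, 61 mm wide, 12 mm tall; origin under its middle
- roll: bystander: grey roll of labels, 56 mm wide, 25 mm tall; origin under its middle
- timer: bystander: white bench timer, 58 x 62 x 19 mm; origin under its middle
- septa: bystander: white carton, 50 x 70 x 26 mm; origin under its middle

How it is judged:
By the outcome, as a careful person would: the job done as asked, in the order asked, and still so for the second after the job is handed in, with the robot touching nothing.
It also fails if it takes over 72 s, if anything falls off the work surface, if the arm or the gripper's body presses on something with over 40 N, if the wrist force passes 120 N, or if a joint passes its speed limit or range.

### The arm

A 7-joint arm with a two-finger parallel gripper is mounted at the origin on a cart in front of the work surface, level with it; the furniture and walls round the work are solid. World frame = base frame: x ahead of the robot, y to its left, z up, the work surface at z = 0. Lengths are in m, angles in rad, forces in N, time in s.
With the tool pointing down it reaches from about 0.35 to 0.9 m from the base axis. Payload 19.9 kg.
Tool frame: the origin (TCP) lies at the very end of the fingers, on their centre line; the grasp point (between the pads) lies 19 mm behind it (robot.grasp_offset is the distance from the TCP to the grasp point, in m); z points along the fingers, y is the line along which they close (so a half turn about z gives the same grasp; the last joint's range is limited). The gripper opens to 85 mm and grips with 20 to 120 N. Pads are 22 mm wide; open, the fingers measure 114 mm over their backs; the gripper's body (76 mm by 85 mm) begins 54 mm behind the grasp point. The pads swing forward as they close: fully open they stand 13 mm farther back than shut.
Start: joints at [1.276, 0.417, -0.01, 1.614, 0.005, 1.111, -0.053], TCP at [0.157, -0.605, 0.231] pointing down, gripper open.
Joint ranges: [-2.81, 2.81], [-0.39, 2.02], [-1.27, 1.25], [0.06, 2.57], [-1.19, 4.33], [0.19, 2], [-2.82, 2.82]. Speed limits (rad/s): [1.89, 1.89, 2.39, 2.39, 3.01, 3.01, 3.01].

### API

Orientations are given as a unit quaternion [w, x, y, z].
In Python, from plant import robot gives the robot as it stands. The module is installed in compiled form; this text tells all that it offers.
- The arm moves only by the tool send_rows, never from a script. Its argument "motion" is a list of rows, each an object with "hand": the opening, from 0 (shut) to 1 (fully open); "travel": the shift along the tool's x, y, z in m, a list of three; "twist": the turn about the tool's z in degrees. A call has exactly 8 rows; each row shifts and turns the commanded pose from where the row before left it, along the tool's axes as they then stand; what a row does not reach is not made up. A row lasts 1/12 s, in which the tool goes at most 41.7 mm and 7.16 degrees, less where a joint would pass 70% of its speed; a pose out of reach is approached as far as the arm can. A call is refused whole if a number of a shift passes 0.0417 or a number of a turn 7.16, either way. A call with a gripper value outside its range is refused whole. The fingers move at their own pace and stop on an object; the grip force is fixed at half the most. Time passes only in rows, so rows that do not move let the fingers close, or fill a call up. It gives the time, the measured TCP pose, the force, the opening and the grip force at its end, in the units of the state.
- robot.read_state(): the state, without advancing time (a new reading comes with each control period).
- robot.read_camera(name): name is "scene" or "top"; returns the picture (384x512x3 uint8, red, green, blue); there is no depth.
- robot.get_calibration(name): a dict with "fovy" (degrees; the focal length in pixels is half the picture's height over the tangent of half this angle, whatever the lens; pixels are square), "cx", "cy" (the principal point, pixels), "k1" (the pictures are not rectified: a ray, as slopes to the right and down, at radius r is drawn at 1 + k1 r^2 times it, then the intrinsics apply), "position" and "orientation" of the camera in the world. Camera axes: x right, y down, z forward; pixel columns grow to the right and rows downward; lengths in m; the calibration is good to about 2 mm. A picture is of the moment at which its call begins. get_calibration takes no time and is no camera call.
- robot.job_done(): hands the job in; it is judged then, once.
The state is a dict: "t": time; "joints": joint angles; "qd": joint speeds; "tau": joint torques, N m; "tcp_pos": TCP position; "eef_rot": TCP orientation; "contact_force": force on the tool from outside, world axes, zero at the start; "ft_torque": the same for the moment, N m; "finger_gap": opening from 0.0 (shut) to 1.0 (fully open); "grip_force": force on a finger pad.
Only numpy, scipy, OpenCV 4.12 (cv2) and the standard library are available. Lean on these libraries where they do the work, as an engineer would, in place of code of your own. Each camera call takes 0.05 s, during which the arm holds its last target. There are 200 camera calls.

## Working session

There is one attempt and no reset: what is moved stays moved. The work goes in short steps, Python scripts to look and compute and a tool call to move; the robot and the scene stay as the last step left them, time stands still between calls to the robot, and variables do not carry over. Pictures are saved under pics/ and viewed, at most 10 in all, crops included, and the job is handed in when it is done.

Besides the shell and the picture viewer there is one more tool, called after "Emit:" as a command line: name --argument value ..., lists and objects as JSON in quotes. send_rows: Moves the arm, as the interface text tells. Its arguments: {"type":"object","properties":{"motion":{"type":"array","items":{"type":"object","properties":{"hand":{"type":"number"},"travel":{"type":"array","items":{"type":"number"}},"twist":{"type":"number"}}}}},"required":["motion"]}

```bash
mkdir -p pics
cat > h.py <<'E'
import numpy as np, cv2
from scipy.spatial.transform import Rotation as R
from plant import robot
def cal(n):
    c=robot.get_calibration(n); f=192/np.tan(np.radians(c['fovy'])/2)
    q=c['orientation']; return c,f,R.from_quat([q[1],q[2],q[3],q[0]]).as_matrix()
def ray(n,u,v):
    c,f,M=cal(n); d=np.array([(u-c['cx'])/f,(v-c['cy'])/f]); s=d.copy()
    for _ in range(20): s=d/(1+c['k1']*(s@s))
    return np.array(c['position']),M@np.array([s[0],s[1],1])
def plane(n,u,v,z):
    p,d=ray(n,u,v); return p+d*(z-p[2])/d[2]
def proj(n,P):
    c,f,M=cal(n); x=M.T@(np.array(P)-c['position']); s=x[:2]/x[2]
    s=s*(1+c['k1']*(s@s)); return s*f+[c['cx'],c['cy']]
def two(u1,v1,u2,v2):
    p,d=ray('scene',u1,v1); q,e=ray('top',u2,v2)
    a=np.linalg.lstsq(np.stack([d,-e],1),q-p,rcond=None)[0]
    return (p+a[0]*d+q+a[1]*e)/2, np.linalg.norm(p+a[0]*d-q-a[1]*e)
def shot(n,name):
    im=robot.read_camera(n); cv2.imwrite('pics/'+name,im[:,:,::-1]); return im
E
python3 - <<'E'
from h import *
for n in('scene','top'):
    im=shot(n,n+'0.png'); cv2.imwrite(f'pics/{n}0b.png',cv2.resize(im[:,:,::-1],(800,600),interpolation=2)); print(robot.get_calibration(n))
s=robot.read_state(); print(s['tcp_pos'],s['eef_rot'],s['contact_force'],s['finger_gap'],robot.grasp_offset)
E
```

```text
{'fovy': 49.93460618929543, 'cx': 259.1164347363078, 'cy': 185.76675453207554, 'k1': -0.0011264456870440586, 'position': array([-0.23853549,  0.39635203,  0.81726334]), 'orientation': array([ 0.23703977, -0.48280358,  0.76004465, -0.36475332])}
{'fovy': 57.48721010049296, 'cx': 253.68012437727998, 'cy': 193.98913177418638, 'k1': -0.09571746833002255, 'position': array([0.38331016, 0.02206303, 1.13923747]), 'orientation': array([-0.05736021,  0.71467292, -0.69587527,  0.04135258])}
[ 0.15686795 -0.60465827  0.23072875] [-5.46335523e-04  9.91956777e-01  1.26575835e-01 -1.11596201e-04] [0.18421334 0.40345779 0.0242012 ] 0.999525232791242 0.0187
```

View pics/scene0b.png

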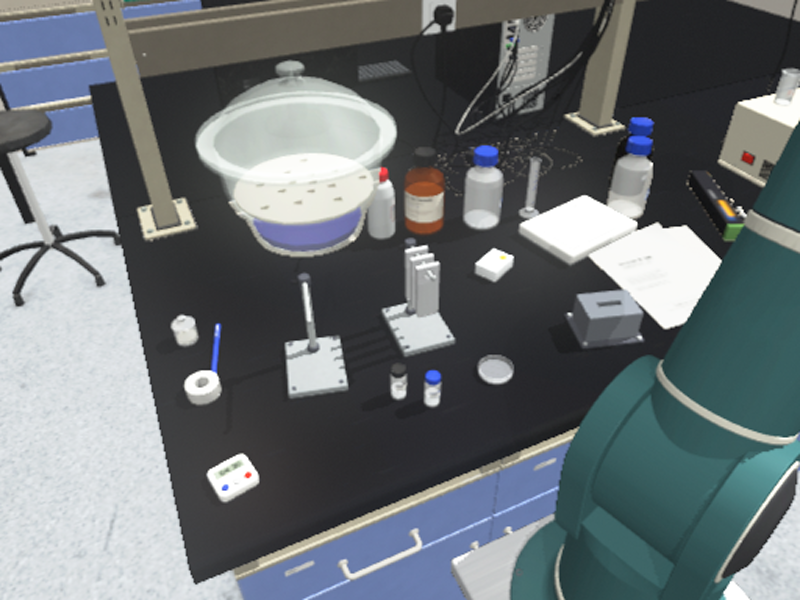

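View pics/top0b.png

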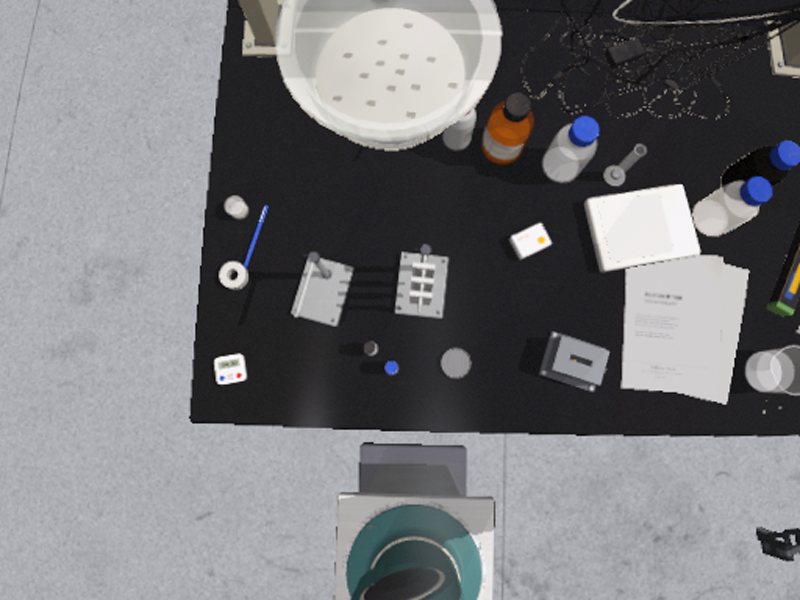

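The scene view shows the spare stand left (foot ~(316,365)), the crowded stand in the middle (~(420,325)) and the holder at right (~(607,320)). In the top view they are at (323,290), (422,285) and (577,360). Both prongs point roughly towards the robot. Now I'll take closer crops.

Run:
```python
from h import *
t=cv2.imread('pics/top0.png'); s=cv2.imread('pics/scene0.png')
def c(im,x,y,w,h): return cv2.resize(im[y:y+h,x:x+w],None,fx=7,fy=7,interpolation=cv2.INTER_CUBIC)
a=c(t,184,152,108,62); 
cv2.imwrite('pics/c1.png',a); 
b=cv2.resize(s[150:260,175:420],None,fx=3.2,fy=3.2,interpolation=2); cv2.imwrite('pics/c2.png',b)
# feet masks
for n,im,rois in(('top',t,[('spare',184,158,50,56),('full',246,152,48,60),('holder',335,202,65,55)]),):
    g=cv2.cvtColor(im,cv2.COLOR_BGR2GRAY)
    for nm,x,y,w,h in rois:
        r=g[y:y+h,x:x+w]; m=(r>80).astype(np.uint8)
        m=cv2.morphologyEx(m,cv2.MORPH_OPEN,np.ones((7,7))) if nm!='holder' else m
        k=max(cv2.findContours(m,0,2)[0],key=cv2.contourArea)
        R_=cv2.minAreaRect(k); P=np.array([plane(n,u+x,v+y,.014 if nm!='holder' else .062)[:2] for u,v in cv2.boxPoints(R_)])
        print(nm,R_,'\n',P.round(4),P.mean(0),np.linalg.norm(P-np.roll(P,1,0),axis=1),[np.degrees(np.arctan2(*(P[i]-P[i-1])[::-1])) for i in range(4)])
```

```text
spare ((21.819198608398438, 27.905597686767578), (31.03999900817871, 40.87999725341797), 16.260204315185547) 
 [[0.5119 0.2726]
 [0.6436 0.2417]
 [0.6165 0.1415]
 [0.4861 0.1736]] [0.56454067 0.20737439] [0.102273   0.13529527 0.10383048 0.13422018] [np.float64(75.41386022002803), np.float64(-13.187665152283296), np.float64(-105.1634652971115), np.float64(166.16081462506827)]
full ((23.56435775756836, 29.856435775756836), (31.14466667175293, 40.39850997924805), 5.710593223571777) 
 [[ 0.5201  0.0545]
 [ 0.6538  0.0451]
 [ 0.6458 -0.057 ]
 [ 0.5126 -0.0459]] [ 0.58305809 -0.00083847] [0.10070348 0.13397831 0.10241895 0.13365751] [np.float64(85.70821439149312), np.float64(-4.024563512247323), np.float64(-94.47292431338832), np.float64(175.24090856038956)]
holder ((33.0, 29.499998092651367), (40.79337692260742, 28.776723861694336), 18.43494987487793) 
 [[ 0.4033 -0.232 ]
 [ 0.4879 -0.2607]
 [ 0.4506 -0.3818]
 [ 0.3663 -0.3518]] [ 0.42701005 -0.30657385] [0.12537669 0.08931863 0.126686   0.08941267] [np.float64(72.84863239417606), np.float64(-18.726342536049177), np.float64(-107.12942665563733), np.float64(160.43579858959833)]
```

View pics/c1.png

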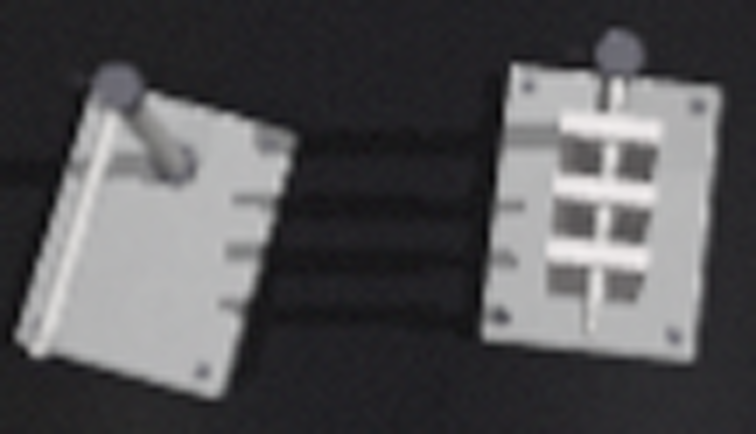

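View pics/c2.png

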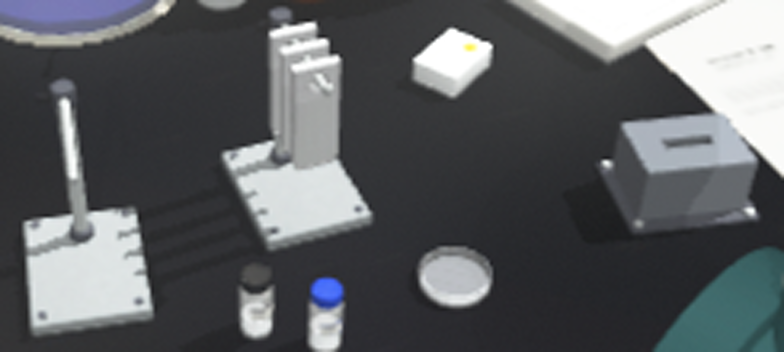

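The top crop shows the spare prong from cap (118,85) to tip (38,350). The crowded stand's cap is at (619,50) and its tip at (591,325), with plate tops at (611,124), (604,188) and (598,253). Next I'll turn these into positions and find the slot.

Run:
```python
from h import *
T=lambda x,y,z:plane('top',(x+.5)/7-.5+184,(y+.5)/7-.5+152,z)[:2]
for nm,a,ts in(('spare',(118,85),(38,350)),('full',(619,50),(591,325))):
    A=T(*a,.18);B=T(*ts,.179);d=A-B;print(nm,A.round(4),B.round(4),np.linalg.norm(d),np.degrees(np.arctan2(d[1],d[0])))
# plates: weighted line fit per plate
g=cv2.cvtColor(cv2.imread('pics/top0.png'),6).astype(float)
G=cv2.resize(g[152:214,184:292],None,fx=7,fy=7,interpolation=2)
for nm,(x,y) in dict(rear=(611,124),mid=(604,188),front=(598,253)).items():
    w=(G[y-18:y+19,x-62:x+63]>222).astype(np.uint8)
    n,l,st,c=cv2.connectedComponentsWithStats(w);i=1+np.argmax(st[1:,4]);k=st[i]
    L=T(x-62+k[0],y-18+c[i][1],.181);Rr=T(x-62+k[0]+k[2],y-18+c[i][1],.181)
    print(nm,T(x,y,.181),'comp',T(*(c[i]+[x-62,y-18]),.181),k,L,Rr)
# holder slot
for n,(x,y,w,h) in(('top',(340,208,55,45)),('scene',(360,180,60,45))):
    g=cv2.cvtColor(cv2.imread(f'pics/{n}0.png'),6)[y:y+h,x:x+w]
    G=cv2.resize(g,None,fx=8,fy=8,interpolation=2)
    m=(G<75).astype(np.uint8); N,l,st,c=cv2.connectedComponentsWithStats(m)
    for i in range(1,N):
        k=st[i]
        if 500<k[4]<8000 and k[0]>0 and k[1]>0 and k[0]+k[2]<w*8 and k[1]+k[3]<h*8:
            r=cv2.minAreaRect(np.argwhere(l==i)[:,::-1].astype(np.float32))
            f=lambda p:plane(n,(p[0]+.5)/8-.5+x,(p[1]+.5)/8-.5+y,.062)[:2]
            print(n,k,c[i],f(c[i]),np.array([f(p) for p in cv2.boxPoints(r)]).round(4).tolist())
    cv2.imwrite(f'pics/h_{n}.png',G)
a,b=cv2.imread('pics/h_top.png'),cv2.imread('pics/h_scene.png');cv2.imwrite('pics/h.png',cv2.resize(np.hstack([a[:360],b[:360]]),(800,314)))
```

```text
spare [0.6003 0.1983] [0.4922 0.2251] 0.11135454627868584 -13.934620650707869
full [ 0.6192 -0.0029] [0.5079 0.0059] 0.11169173093752689 -4.496708605826808
rear [ 5.88621478e-01 -2.79743619e-04] comp [ 5.88102266e-01 -6.65189966e-05] [  15   10   94   20 1145] [0.58765369 0.01844464] [ 0.58856657 -0.01902024]
mid [0.56260533 0.00196133] comp [0.56209025 0.0017699 ] [  14   10   97   20 1074] [0.56161762 0.02100854] [ 0.5625669  -0.01749906]
front [0.53640613 0.00377497] comp [0.53643395 0.00419169] [  13    8   97   23 1143] [0.53596122 0.02315774] [ 0.53691874 -0.01520423]
top [ 202  156  109   51 2246] [258.49109528 180.6682992 ] [ 0.43126011 -0.31844134] [[0.4338, -0.295], [0.4432, -0.2985], [0.4295, -0.3392], [0.4202, -0.3357]]
```

View pics/h.png

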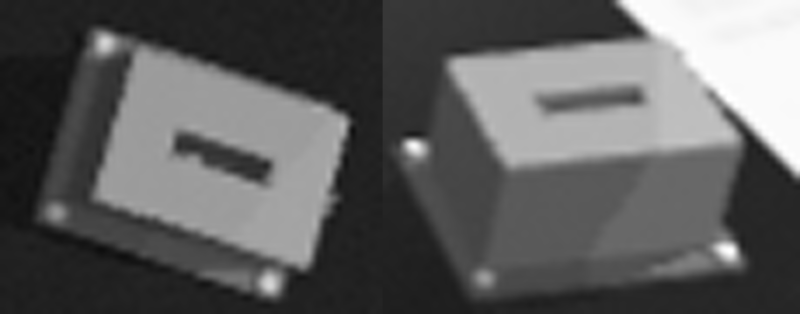

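The top-view crop shows the slot centred at about (222,159) and the scene crop at about (592,100). I'll triangulate these as a cross-check and add a move helper.

```bash
cat >> h.py <<'E'
def to(p,yaw,q=True):
    """twist (deg, done first) and then the shift in tool axes (mm) to reach TCP p with tool x at yaw (deg)"""
    s=robot.read_state(); w,x,y,z=s['eef_rot']; M=R.from_quat([x,y,z,w]).as_matrix()
    y0=np.degrees(np.arctan2(M[1,0],M[0,0])); a=np.radians(yaw)
    N=np.array([[np.cos(a),np.sin(a),0],[np.sin(a),-np.cos(a),0],[0,0,-1]])
    print('t',round(s['t'],2),'yaw',y0.round(2),'tilt',M[:,2].round(4),'tcp',np.round(s['tcp_pos'],4),'F',np.round(s['contact_force'],2),'gap',round(s['finger_gap'],3),'j',np.round(s['joints'],2))
    print(' twist',round(y0-yaw,2),'shift mm',(N.T@(np.array(p)-s['tcp_pos'])*1000).round(1))
E
python3 - <<'E'
from h import *
t=lambda x,y:((x+.5)/7-.5+184,(y+.5)/7-.5+152)
s=lambda x,y:((x+.5)/3.2-.5+175,(y+.5)/3.2-.5+150)
print('capS',two(*s(63,87),*t(118,85)),'capF',two(*s(281,15),*t(619,50)))
print('frontTop',two(*s(315,61),*t(598,253)))
print('slot scene',plane('scene',390.1,194.3,.062),'spare cap scene',plane('scene',*s(63,87),.18),'full cap',plane('scene',*s(281,15),.18))
to([.537,.0038,.231],-4.5)
E
```

```text
capS (array([0.60008431, 0.19735098, 0.17828653]), np.float64(0.002709908330038782)) capF (array([ 0.6189551 , -0.00458548,  0.17725759]), np.float64(0.0037381434116387775))
frontTop (array([0.53530735, 0.00317395, 0.18539135]), np.float64(0.0015802187548689187))
slot scene [ 0.43029084 -0.32091585  0.062     ] spare cap scene [0.59684324 0.1968029  0.18      ] full cap [ 0.61414738 -0.00437741  0.18      ]
t 0.1 yaw 14.54 tilt [-4.0e-04  1.1e-03 -1.0e+00] tcp [ 0.1569 -0.6047  0.2307] F [0.18 0.4  0.02] gap 1.0 j [ 1.28  0.42 -0.01  1.61  0.    1.11 -0.05]
 twist 19.04 shift mm [ 3.312e+02 -6.364e+02 -3.000e-01]
```

Emit:
send_rows --motion '[{"hand": 1, "travel": [0, 0, 0], "twist": 6.3}, {"hand": 1, "travel": [0, 0, 0], "twist": 6.3}, {"hand": 1, "travel": [0, 0, 0], "twist": 6.44}, {"hand": 1, "travel": [0.0165, -0.0318, 0], "twist": 0}, {"hand": 1, "travel": [0.0165, -0.0318, 0], "twist": 0}, {"hand": 1, "travel": [0.0165, -0.0318, 0], "twist": 0}, {"hand": 1, "travel": [0.0165, -0.0318, 0], "twist": 0}, {"hand": 1, "travel": [0.0165, -0.0318, 0], "twist": 0}]'

```text
t: 0.77
tcp_pos: [0.2521, -0.4512, 0.231]
eef_rot: [-0.0, 0.999, -0.039, -0.0]
contact_force: [0.1, -0.4, -0.3]
finger_gap: 0.999
grip_force: 0.0
```

Emit:
send_rows --motion '[{"hand": 1, "travel": [0.0165, -0.0318, 0], "twist": 0}, {"hand": 1, "travel": [0.0165, -0.0318, 0], "twist": 0}, {"hand": 1, "travel": [0.0165, -0.0318, 0], "twist": 0}, {"hand": 1, "travel": [0.0165, -0.0318, 0], "twist": 0}, {"hand": 1, "travel": [0.0165, -0.0318, 0], "twist": 0}, {"hand": 1, "travel": [0.0165, -0.0318, 0], "twist": 0}, {"hand": 1, "travel": [0.0165, -0.0318, 0], "twist": 0}, {"hand": 1, "travel": [0.0165, -0.0318, 0], "twist": 0}]'

```text
t: 1.43
tcp_pos: [0.4036, -0.208, 0.2313]
eef_rot: [0.0, 0.999, -0.039, -0.0]
contact_force: [1.3, -0.8, 0.0]
finger_gap: 0.999
grip_force: 0.0
```

Emit:
send_rows --motion '[{"hand": 1, "travel": [0.0165, -0.0318, 0], "twist": 0}, {"hand": 1, "travel": [0.0165, -0.0318, 0], "twist": 0}, {"hand": 1, "travel": [0.0165, -0.0318, 0], "twist": 0}, {"hand": 1, "travel": [0.0165, -0.0318, 0], "twist": 0}, {"hand": 1, "travel": [0.0165, -0.0318, 0], "twist": 0}, {"hand": 1, "travel": [0.0165, -0.0318, 0], "twist": 0}, {"hand": 1, "travel": [0.0165, -0.0318, 0], "twist": 0}, {"hand": 1, "travel": [0, 0, 0], "twist": 0}]'

```text
t: 2.1
tcp_pos: [0.5378, 0.0095, 0.2311]
eef_rot: [-0.001, 0.999, -0.036, 0.0]
contact_force: [-0.5, 1.6, 0.7]
finger_gap: 1.002
grip_force: 0.0
```

Run:
```python
from h import *
to([.537,.0038,.142],-4.5)
```

```text
t 2.1 yaw -4.13 tilt [ 6.0e-04  2.7e-03 -1.0e+00] tcp [0.5378 0.0095 0.2311] F [-0.5   1.65  0.66] gap 1.002 j [ 0.29  0.29 -0.43  1.82  0.13  1.06 -1.83]
 twist 0.37 shift mm [-0.3  5.8 89.1]
```

Emit:
send_rows --motion '[{"hand": 1, "travel": [0, 0, 0.01], "twist": 0}, {"hand": 1, "travel": [0, 0, 0.015], "twist": 0}, {"hand": 1, "travel": [0, 0, 0.015], "twist": 0}, {"hand": 1, "travel": [0, 0, 0], "twist": 0}, {"hand": 1, "travel": [0, 0, 0], "twist": 0}, {"hand": 1, "travel": [0, 0, 0], "twist": 0}, {"hand": 1, "travel": [0, 0, 0], "twist": 0}, {"hand": 1, "travel": [0, 0, 0], "twist": 0}]'

```text
t: 2.77
tcp_pos: [0.5361, 0.003, 0.192]
eef_rot: [0.0, 0.999, -0.039, 0.001]
contact_force: [-0.3, 0.9, -0.2]
finger_gap: 0.998
grip_force: 0.0
```

Run:
```python
from h import *
to([.537,.0038,.142],-4.5)
im=shot('scene','s1.png'); it=shot('top','t1.png')
a=cv2.resize(im[120:240,170:330,::-1],(500,375),interpolation=2);b=cv2.resize(it[130:230,200:300,::-1],(300,300),interpolation=2)
cv2.imwrite('pics/v1.png',np.hstack([a,cv2.copyMakeBorder(b,0,75,0,0,0)]))
```

```text
t 2.77 yaw -4.52 tilt [ 1.1e-03 -1.0e-04 -1.0e+00] tcp [0.5361 0.003  0.192 ] F [-0.26  0.92 -0.19] gap 0.998 j [ 0.28  0.33 -0.41  1.87  0.16  0.98 -1.85]
 twist -0.02 shift mm [ 0.9 -0.9 50. ]
```

View pics/v1.png

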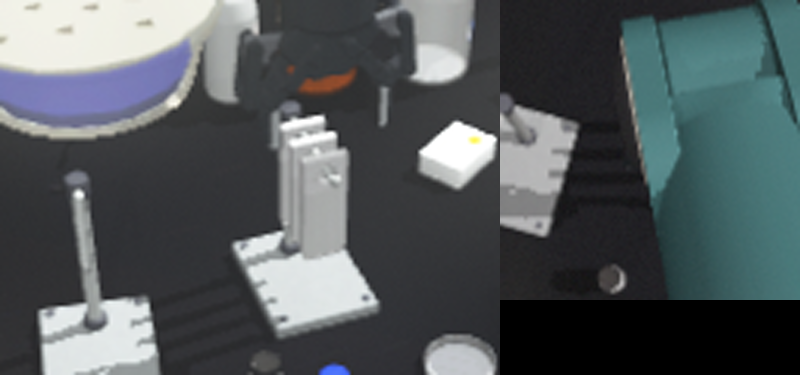

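The view shows the open fingers straddling the front plate's line (finger ends ~(275,150) and (383,120), plate top ~(325,155)), so I'll descend and grip.

Emit:
send_rows --motion '[{"hand": 1, "travel": [0.0005, -0.0005, 0.01], "twist": 0}, {"hand": 1, "travel": [0, 0, 0.015], "twist": 0}, {"hand": 1, "travel": [0, 0, 0.015], "twist": 0}, {"hand": 1, "travel": [0, 0, 0.01], "twist": 0}, {"hand": 1, "travel": [0, 0, 0], "twist": 0}, {"hand": 1, "travel": [0, 0, 0], "twist": 0}, {"hand": 0.6, "travel": [0, 0, 0], "twist": 0}, {"hand": 0.6, "travel": [0, 0, 0], "twist": 0}]'

```text
t: 3.53
tcp_pos: [0.5368, 0.0037, 0.142]
eef_rot: [-0.0, 0.999, -0.039, 0.001]
contact_force: [0.6, -0.8, -0.1]
finger_gap: 0.752
grip_force: 0.0
```

Emit:
send_rows --motion '[{"hand": 0.4, "travel": [0, 0, 0], "twist": 0}, {"hand": 0.3, "travel": [0, 0, 0], "twist": 0}, {"hand": 0.3, "travel": [0, 0, 0], "twist": 0}, {"hand": 0.3, "travel": [0, 0, 0], "twist": 0}, {"hand": 0.3, "travel": [0, 0, 0], "twist": 0}, {"hand": 0.3, "travel": [0, 0, 0], "twist": 0}, {"hand": 0.3, "travel": [0, 0, 0], "twist": 0}, {"hand": 0.3, "travel": [0, 0, 0], "twist": 0}]'

```text
t: 4.2
tcp_pos: [0.5366, 0.0037, 0.1418]
eef_rot: [0.0, 0.999, -0.039, 0.0]
contact_force: [-2.0, 0.8, 6.1]
finger_gap: 0.459
grip_force: 59.5
```

Emit:
send_rows --motion '[{"hand": 0.3, "travel": [0, 0, -0.002], "twist": 0}, {"hand": 0.3, "travel": [0, 0, -0.002], "twist": 0}, {"hand": 0.3, "travel": [0, 0, -0.002], "twist": 0}, {"hand": 0.3, "travel": [0, 0, -0.002], "twist": 0}, {"hand": 0.3, "travel": [0, 0, 0], "twist": 0}, {"hand": 0.3, "travel": [0, 0, 0], "twist": 0}, {"hand": 0.3, "travel": [0, 0, 0], "twist": 0}, {"hand": 0.3, "travel": [0, 0, 0], "twist": 0}]'

```text
t: 4.87
tcp_pos: [0.5362, 0.0036, 0.1492]
eef_rot: [-0.0, 0.999, -0.039, -0.0]
contact_force: [-0.5, 0.3, -1.4]
finger_gap: 0.458
grip_force: 60.3
```

Run:
```python
from h import *
to([.537,.0038,.150],-4.5)
```

```text
t 4.87 yaw -4.5 tilt [-3.e-04  1.e-04 -1.e+00] tcp [0.5362 0.0036 0.1492] F [-0.53  0.28 -1.43] gap 0.458 j [ 0.27  0.39 -0.4   1.9   0.19  0.89 -1.88]
 twist -0.0 shift mm [ 0.7 -0.2 -0.8]
```

Emit:
send_rows --motion '[{"hand": 0.3, "travel": [0, 0, -0.0005], "twist": 0}, {"hand": 0.3, "travel": [-0.004, 0, 0], "twist": 0}, {"hand": 0.3, "travel": [-0.006, 0, 0], "twist": 0}, {"hand": 0.3, "travel": [-0.006, 0, 0], "twist": 0}, {"hand": 0.3, "travel": [-0.006, 0, 0], "twist": 0}, {"hand": 0.3, "travel": [-0.006, 0, 0], "twist": 0}, {"hand": 0.3, "travel": [0, 0, 0], "twist": 0}, {"hand": 0.3, "travel": [0, 0, 0], "twist": 0}]'

```text
t: 5.53
tcp_pos: [0.5082, 0.0058, 0.15]
eef_rot: [0.0, 0.999, -0.039, 0.0]
contact_force: [0.3, -0.8, -1.4]
finger_gap: 0.456
grip_force: 60.3
```

Emit:
send_rows --motion '[{"hand": 0.3, "travel": [-0.006, 0, 0], "twist": 0}, {"hand": 0.3, "travel": [-0.008, 0, 0], "twist": 0}, {"hand": 0.3, "travel": [-0.01, 0, 0], "twist": 0}, {"hand": 0.3, "travel": [-0.01, 0, 0], "twist": 0}, {"hand": 0.3, "travel": [-0.01, 0, 0], "twist": 0}, {"hand": 0.3, "travel": [0, 0, 0], "twist": 3.2}, {"hand": 0.3, "travel": [0, 0, 0], "twist": 3.2}, {"hand": 0.3, "travel": [0, 0, 0], "twist": 3.1}]'

```text
t: 6.2
tcp_pos: [0.4637, 0.0093, 0.15]
eef_rot: [0.0, 0.992, -0.123, 0.0]
contact_force: [0.4, -0.3, -1.1]
finger_gap: 0.459
grip_force: 60.3
```

Run:
```python
from h import *
o=np.array([.6003,.1980]);a=np.radians(-14);e=np.array([np.cos(a),np.sin(a)])
for d in(150,):
    p=o-e*d/1000; print(p); to([*p,.1497],-14)
it=shot('top','t2.png'); im=shot('scene','s2.png')
a=cv2.resize(im[120:240,150:330,::-1],(540,360),interpolation=2)
cv2.imwrite('pics/v2.png',a)
```

```text
[0.45475564 0.23428828]
t 6.2 yaw -14.15 tilt [ 2.e-04 -2.e-04 -1.e+00] tcp [0.4637 0.0093 0.15  ] F [ 0.37 -0.28 -1.07] gap 0.459 j [ 0.27  0.26 -0.4   2.07  0.14  0.84 -2.03]
 twist -0.15 shift mm [ -63.1 -216.1    0.3]
```

View pics/v2.png

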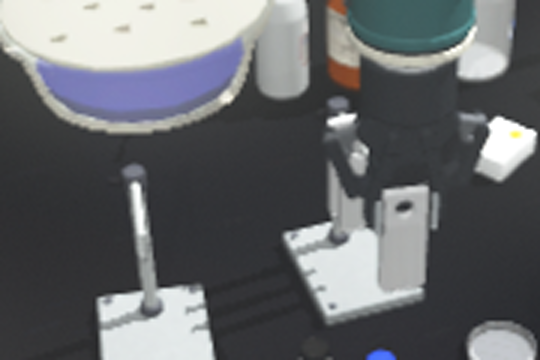

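The front plate hangs free in the gripper, clear of the prong; its hole is at (404,206). Next I carry it across to the spare prong.

Emit:
send_rows --motion '[{"hand": 0.3, "travel": [-0.009, -0.015, 0], "twist": -0.15}, {"hand": 0.3, "travel": [-0.009, -0.027, 0], "twist": 0}, {"hand": 0.3, "travel": [-0.009, -0.032, 0], "twist": 0}, {"hand": 0.3, "travel": [-0.009, -0.032, 0], "twist": 0}, {"hand": 0.3, "travel": [-0.009, -0.032, 0], "twist": 0}, {"hand": 0.3, "travel": [-0.009, -0.032, 0], "twist": 0}, {"hand": 0.3, "travel": [-0.009, -0.031, 0], "twist": 0}, {"hand": 0.3, "travel": [0, -0.015, 0], "twist": 0}]'

```text
t: 6.97
tcp_pos: [0.4534, 0.2382, 0.1501]
eef_rot: [-0.001, 0.993, -0.117, -0.0]
contact_force: [-0.3, 0.5, -0.6]
finger_gap: 0.457
grip_force: 60.5
```

Emit:
send_rows --motion '[{"hand": 0.3, "travel": [0, 0, 0], "twist": 0}, {"hand": 0.3, "travel": [0, 0, 0], "twist": 0}, {"hand": 0.3, "travel": [0, 0, 0], "twist": 0}, {"hand": 0.3, "travel": [0, 0, 0], "twist": 0}, {"hand": 0.3, "travel": [0, 0, 0], "twist": 0}, {"hand": 0.3, "travel": [0, 0, 0], "twist": 0}, {"hand": 0.3, "travel": [0, 0, 0], "twist": 0}, {"hand": 0.3, "travel": [0, 0, 0], "twist": 0}]'

```text
t: 7.63
tcp_pos: [0.4552, 0.2339, 0.1499]
eef_rot: [-0.0, 0.993, -0.121, 0.0]
contact_force: [0.5, 0.3, -1.5]
finger_gap: 0.453
grip_force: 60.6
```

Run:
```python
from h import *
o=np.array([.6003,.1980]);a=np.radians(-14);e=np.array([np.cos(a),np.sin(a)])
to([*(o-e*.15),.1497],-14)
it=shot('top','t3.png'); im=shot('scene','s3.png')
a=cv2.resize(im[140:260,130:250,::-1],(480,480),interpolation=2);b=cv2.resize(it[130:210,170:250,::-1],(320,320),interpolation=2)
cv2.imwrite('pics/v3.png',np.hstack([a,cv2.copyMakeBorder(b,0,160,0,0,0)]))
```

```text
t 7.63 yaw -13.87 tilt [ 1.e-04  0.e+00 -1.e+00] tcp [0.4552 0.2339 0.1499] F [ 0.47  0.28 -1.46] gap 0.453 j [-0.12  0.36 -0.5   1.96  0.22  0.88 -2.54]
 twist 0.13 shift mm [-0.5 -0.3  0.2]
```

View pics/v3.png

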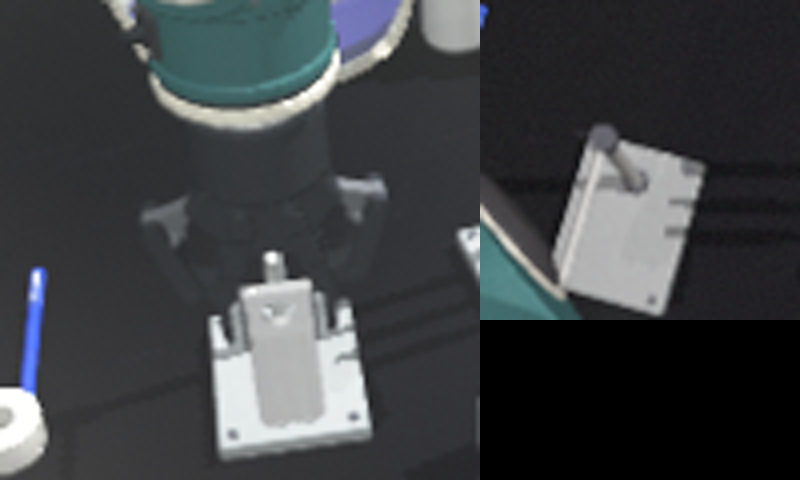

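The plate is in front of the spare prong: its hole at (276,312) shows the prong behind it, and the prong appears above the plate at (274,262). I'll slide it on.

Emit:
send_rows --motion '[{"hand": 0.3, "travel": [0.005, 0, 0], "twist": 0.13}, {"hand": 0.3, "travel": [0.006, 0, 0], "twist": 0}, {"hand": 0.3, "travel": [0.006, 0, 0], "twist": 0}, {"hand": 0.3, "travel": [0.006, 0, 0], "twist": 0}, {"hand": 0.3, "travel": [0.006, 0, 0], "twist": 0}, {"hand": 0.3, "travel": [0.006, 0, 0], "twist": 0}, {"hand": 0.3, "travel": [0.005, 0, 0], "twist": 0}, {"hand": 0.3, "travel": [0.004, 0, 0], "twist": 0}]'

```text
t: 8.4
tcp_pos: [0.4984, 0.2233, 0.1497]
eef_rot: [-0.0, 0.993, -0.122, -0.0]
contact_force: [0.5, -0.8, -1.3]
finger_gap: 0.458
grip_force: 60.6
```

Emit:
send_rows --motion '[{"hand": 0.3, "travel": [0.005, 0, 0], "twist": 0}, {"hand": 0.3, "travel": [0.006, 0, 0], "twist": 0}, {"hand": 0.3, "travel": [0.006, 0, 0], "twist": 0}, {"hand": 0.3, "travel": [0.003, 0, 0], "twist": 0}, {"hand": 0.3, "travel": [0, 0, 0], "twist": 0}, {"hand": 0.3, "travel": [0, 0, 0], "twist": 0}, {"hand": 0.3, "travel": [0, 0, 0], "twist": 0}, {"hand": 0.3, "travel": [0, 0, 0], "twist": 0}]'

```text
t: 9.07
tcp_pos: [0.517, 0.2188, 0.1498]
eef_rot: [-0.0, 0.993, -0.121, -0.0]
contact_force: [0.0, -0.5, -1.4]
finger_gap: 0.457
grip_force: 60.6
```

Emit:
send_rows --motion '[{"hand": 0.3, "travel": [0.006, 0, 0], "twist": 0}, {"hand": 0.3, "travel": [0.008, 0, 0], "twist": 0}, {"hand": 0.3, "travel": [0.008, 0, 0], "twist": 0}, {"hand": 0.3, "travel": [0.008, 0, 0], "twist": 0}, {"hand": 0.3, "travel": [0.007, 0, 0], "twist": 0}, {"hand": 0.3, "travel": [0.004, 0, 0], "twist": 0}, {"hand": 0.3, "travel": [0, 0, 0], "twist": 0}, {"hand": 0.3, "travel": [0, 0, 0], "twist": 0}]'

```text
t: 9.73
tcp_pos: [0.557, 0.2088, 0.1496]
eef_rot: [-0.0, 0.993, -0.122, -0.0]
contact_force: [-0.6, 0.5, -1.0]
finger_gap: 0.455
grip_force: 60.6
```

Emit:
send_rows --motion '[{"hand": 0.3, "travel": [0, 0, 0.0015], "twist": 0}, {"hand": 0.3, "travel": [0, 0, 0.0015], "twist": 0}, {"hand": 0.3, "travel": [0, 0, 0.0015], "twist": 0}, {"hand": 0.3, "travel": [0, 0, 0.0015], "twist": 0}, {"hand": 0.3, "travel": [0, 0, 0.001], "twist": 0}, {"hand": 0.3, "travel": [0, 0, 0], "twist": 0}, {"hand": 0.3, "travel": [0, 0, 0], "twist": 0}, {"hand": 0.3, "travel": [0, 0, 0], "twist": 0}]'

```text
t: 10.4
tcp_pos: [0.557, 0.2088, 0.1428]
eef_rot: [-0.0, 0.993, -0.122, 0.0]
contact_force: [0.2, -0.1, -1.6]
finger_gap: 0.454
grip_force: 60.6
```

Emit:
send_rows --motion '[{"hand": 0.3, "travel": [0, 0, 0.0006], "twist": 0}, {"hand": 0.3, "travel": [0, 0, 0.0006], "twist": 0}, {"hand": 0.3, "travel": [0, 0, 0], "twist": 0}, {"hand": 0.3, "travel": [0, 0, 0], "twist": 0}, {"hand": 0.3, "travel": [0, 0, 0], "twist": 0}, {"hand": 0.3, "travel": [0, 0, 0], "twist": 0}, {"hand": 0.3, "travel": [0, 0, 0], "twist": 0}, {"hand": 0.3, "travel": [0, 0, 0], "twist": 0}]'

```text
t: 11.07
tcp_pos: [0.5571, 0.2089, 0.1418]
eef_rot: [-0.0, 0.993, -0.122, 0.0]
contact_force: [-1.9, -0.4, 4.6]
finger_gap: 0.456
grip_force: 61.2
```

Emit:
send_rows --motion '[{"hand": 0.3, "travel": [0, 0, -0.0006], "twist": 0}, {"hand": 0.5, "travel": [0, 0, 0], "twist": 0}, {"hand": 0.6, "travel": [0, 0, 0], "twist": 0}, {"hand": 0.8, "travel": [0, 0, 0], "twist": 0}, {"hand": 1, "travel": [0, 0, 0], "twist": 0}, {"hand": 1, "travel": [0, 0, 0], "twist": 0}, {"hand": 1, "travel": [0, 0, 0], "twist": 0}, {"hand": 1, "travel": [0, 0, -0.01], "twist": 0}]'

```text
t: 11.73
tcp_pos: [0.5562, 0.2084, 0.151]
eef_rot: [0.001, 0.993, -0.122, -0.001]
contact_force: [-0.2, 0.3, -0.7]
finger_gap: 1.0
grip_force: 0.0
```

Emit:
send_rows --motion '[{"hand": 1, "travel": [0, 0, -0.02], "twist": 0}, {"hand": 1, "travel": [0, 0, -0.03], "twist": 0}, {"hand": 1, "travel": [0, 0, -0.03], "twist": 0}, {"hand": 1, "travel": [0, 0, -0.01], "twist": -2.4}, {"hand": 1, "travel": [0, 0, 0], "twist": -2.4}, {"hand": 1, "travel": [0, 0, 0], "twist": -2.4}, {"hand": 1, "travel": [0, 0, 0], "twist": -2.3}, {"hand": 1, "travel": [0, 0, 0], "twist": 0}]'

```text
t: 12.4
tcp_pos: [0.5571, 0.2088, 0.243]
eef_rot: [-0.0, 0.999, -0.038, 0.0]
contact_force: [0.2, -0.3, 0.7]
finger_gap: 1.002
grip_force: 0.0
```

Run:
```python
from h import *
o=np.array([.6185,-.0027]);a=np.radians(-4.5);e=np.array([np.cos(a),np.sin(a)])
to([*(o-e*.056),.231],-4.5)
```

```text
t 12.4 yaw -4.36 tilt [ 5.e-04  2.e-04 -1.e+00] tcp [0.5571 0.2088 0.243 ] F [ 0.16 -0.29  0.68] gap 1.002 j [-0.02  0.4  -0.51  1.67  0.21  1.13 -2.23]
 twist 0.14 shift mm [ 21.8 206.   12. ]
```

Emit:
send_rows --motion '[{"hand": 1, "travel": [0.003, 0.02, 0], "twist": 0.14}, {"hand": 1, "travel": [0.003, 0.031, 0], "twist": 0}, {"hand": 1, "travel": [0.003, 0.031, 0], "twist": 0}, {"hand": 1, "travel": [0.003, 0.031, 0], "twist": 0}, {"hand": 1, "travel": [0.003, 0.031, 0], "twist": 0}, {"hand": 1, "travel": [0.003, 0.031, 0], "twist": 0}, {"hand": 1, "travel": [0.003, 0.02, 0], "twist": 0}, {"hand": 1, "travel": [0.001, 0.011, 0], "twist": 0}]'

```text
t: 13.07
tcp_pos: [0.5625, -0.0014, 0.2426]
eef_rot: [0.0, 0.999, -0.043, 0.0]
contact_force: [-0.0, -0.4, 0.8]
finger_gap: 1.004
grip_force: 0.0
```

Emit:
send_rows --motion '[{"hand": 1, "travel": [0, 0, 0.015], "twist": 0}, {"hand": 1, "travel": [0, 0, 0.015], "twist": 0}, {"hand": 1, "travel": [0, 0, 0.01], "twist": 0}, {"hand": 1, "travel": [0, 0, 0], "twist": 0}, {"hand": 1, "travel": [0, 0, 0], "twist": 0}, {"hand": 1, "travel": [0, 0, 0], "twist": 0}, {"hand": 1, "travel": [0, 0, 0], "twist": 0}, {"hand": 1, "travel": [0, 0, 0], "twist": 0}]'

```text
t: 13.73
tcp_pos: [0.5627, 0.0018, 0.2029]
eef_rot: [-0.0, 0.999, -0.04, 0.0]
contact_force: [0.7, -0.4, 0.5]
finger_gap: 0.999
grip_force: 0.0
```

Run:
```python
from h import *
to([.5626,.0017,.142],-4.5)
im=shot('scene','s4.png')
cv2.imwrite('pics/v4.png',cv2.resize(im[110:250,150:330,::-1],(720,560),interpolation=2))
```

```text
t 13.73 yaw -4.61 tilt [ 9.e-04 -0.e+00 -1.e+00] tcp [0.5627 0.0018 0.2029] F [ 0.68 -0.36  0.53] gap 0.999 j [ 0.29  0.37 -0.43  1.79  0.18  1.02 -1.86]
 twist -0.11 shift mm [-0.1  0.1 60.9]
```

View pics/v4.png

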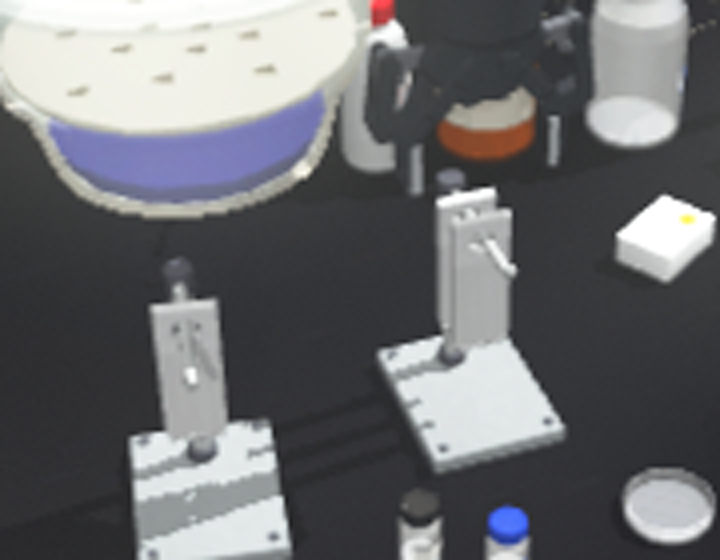

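The front plate hangs on the spare prong (plate ~(190,370)). The middle and rear plates remain, with the fingers above the middle one.

Emit:
send_rows --motion '[{"hand": 1, "travel": [0, 0, 0.012], "twist": -0.11}, {"hand": 1, "travel": [0, 0, 0.016], "twist": 0}, {"hand": 1, "travel": [0, 0, 0.016], "twist": 0}, {"hand": 1, "travel": [0, 0, 0.012], "twist": 0}, {"hand": 1, "travel": [0, 0, 0.005], "twist": 0}, {"hand": 0.8, "travel": [0, 0, 0], "twist": 0}, {"hand": 0.6, "travel": [0, 0, 0], "twist": 0}, {"hand": 0.6, "travel": [0, 0, 0], "twist": 0}]'

```text
t: 14.45
tcp_pos: [0.5629, 0.0017, 0.1419]
eef_rot: [-0.0, 0.999, -0.039, 0.001]
contact_force: [-0.9, 0.4, -0.8]
finger_gap: 0.612
grip_force: 0.0
```

Emit:
send_rows --motion '[{"hand": 0.4, "travel": [0, 0, 0], "twist": 0}, {"hand": 0.3, "travel": [0, 0, 0], "twist": 0}, {"hand": 0.3, "travel": [0, 0, 0], "twist": 0}, {"hand": 0.3, "travel": [0, 0, 0], "twist": 0}, {"hand": 0.3, "travel": [0, 0, 0], "twist": 0}, {"hand": 0.3, "travel": [0, 0, 0], "twist": 0}, {"hand": 0.3, "travel": [0, 0, 0], "twist": 0}, {"hand": 0.3, "travel": [0, 0, 0], "twist": 0}]'

```text
t: 15.12
tcp_pos: [0.5629, 0.0019, 0.1419]
eef_rot: [-0.0, 0.999, -0.039, 0.001]
contact_force: [-0.9, 1.3, 6.4]
finger_gap: 0.457
grip_force: 59.6
```

Emit:
send_rows --motion '[{"hand": 0.3, "travel": [0, 0, -0.0025], "twist": 0}, {"hand": 0.3, "travel": [0, 0, -0.002], "twist": 0}, {"hand": 0.3, "travel": [0, 0, -0.002], "twist": 0}, {"hand": 0.3, "travel": [0, 0, -0.002], "twist": 0}, {"hand": 0.3, "travel": [0, 0, 0], "twist": 0}, {"hand": 0.3, "travel": [0, 0, 0], "twist": 0}, {"hand": 0.3, "travel": [0, 0, 0], "twist": 0}, {"hand": 0.3, "travel": [0, 0, 0], "twist": 0}]'

```text
t: 15.78
tcp_pos: [0.5623, 0.0017, 0.1496]
eef_rot: [-0.0, 0.999, -0.039, -0.0]
contact_force: [-0.1, -0.6, -0.8]
finger_gap: 0.461
grip_force: 60.3
```

Emit:
send_rows --motion '[{"hand": 0.3, "travel": [-0.004, 0, 0], "twist": 0}, {"hand": 0.3, "travel": [-0.006, 0, 0], "twist": 0}, {"hand": 0.3, "travel": [-0.008, 0, 0], "twist": 0}, {"hand": 0.3, "travel": [-0.008, 0, 0], "twist": 0}, {"hand": 0.3, "travel": [-0.008, 0, 0], "twist": 0}, {"hand": 0.3, "travel": [-0.006, 0, 0], "twist": 0}, {"hand": 0.3, "travel": [-0.002, 0, 0], "twist": 0}, {"hand": 0.3, "travel": [0, 0, 0], "twist": 0}]'

```text
t: 16.45
tcp_pos: [0.5201, 0.0049, 0.1499]
eef_rot: [0.0, 0.999, -0.039, 0.0]
contact_force: [-0.7, -0.4, -2.2]
finger_gap: 0.458
grip_force: 60.3
```

Emit:
send_rows --motion '[{"hand": 0.3, "travel": [-0.004, 0, 0], "twist": 0}, {"hand": 0.3, "travel": [-0.008, 0, 0], "twist": 0}, {"hand": 0.3, "travel": [-0.01, 0, 0], "twist": 0}, {"hand": 0.3, "travel": [-0.012, 0, 0], "twist": 0}, {"hand": 0.3, "travel": [-0.012, 0, 0], "twist": 0}, {"hand": 0.3, "travel": [-0.006, 0, 0], "twist": 3.2}, {"hand": 0.3, "travel": [0, 0, 0], "twist": 3.2}, {"hand": 0.3, "travel": [0, 0, 0], "twist": 3.1}]'

```text
t: 17.12
tcp_pos: [0.4677, 0.009, 0.1498]
eef_rot: [0.0, 0.992, -0.123, -0.0]
contact_force: [-0.5, -0.9, -1.1]
finger_gap: 0.459
grip_force: 60.3
```

Run:
```python
from h import *
to([.4552,.2339,.1498],-14)
```

```text
t 17.12 yaw -14.17 tilt [-1.e-04 -2.e-04 -1.e+00] tcp [0.4677 0.009  0.1498] F [-0.48 -0.88 -1.06] gap 0.459 j [ 0.28  0.27 -0.42  2.06  0.15  0.84 -2.04]
 twist -0.17 shift mm [ -66.5 -215.2   -0. ]
```

Emit:
send_rows --motion '[{"hand": 0.3, "travel": [-0.0095, -0.015, 0], "twist": -0.17}, {"hand": 0.3, "travel": [-0.0095, -0.027, 0], "twist": 0}, {"hand": 0.3, "travel": [-0.0095, -0.032, 0], "twist": 0}, {"hand": 0.3, "travel": [-0.0095, -0.032, 0], "twist": 0}, {"hand": 0.3, "travel": [-0.0095, -0.032, 0], "twist": 0}, {"hand": 0.3, "travel": [-0.0095, -0.032, 0], "twist": 0}, {"hand": 0.3, "travel": [-0.0095, -0.03, 0], "twist": 0}, {"hand": 0.3, "travel": [0, -0.015, 0], "twist": 0}]'

```text
t: 17.78
tcp_pos: [0.4535, 0.2376, 0.1499]
eef_rot: [-0.001, 0.993, -0.118, -0.0]
contact_force: [-0.4, 0.6, -1.3]
finger_gap: 0.461
grip_force: 60.5
```

Emit:
send_rows --motion '[{"hand": 0.3, "travel": [0, 0, 0], "twist": 0}, {"hand": 0.3, "travel": [0, 0, 0], "twist": 0}, {"hand": 0.3, "travel": [0, 0, 0], "twist": 0}, {"hand": 0.3, "travel": [0, 0, 0], "twist": 0}, {"hand": 0.3, "travel": [0, 0, 0], "twist": 0}, {"hand": 0.3, "travel": [0, 0, 0], "twist": 0}, {"hand": 0.3, "travel": [0, 0, 0], "twist": 0}, {"hand": 0.3, "travel": [0, 0, 0], "twist": 0}]'

```text
t: 18.45
tcp_pos: [0.4557, 0.2335, 0.1498]
eef_rot: [-0.0, 0.993, -0.121, 0.0]
contact_force: [0.8, -0.6, -1.0]
finger_gap: 0.457
grip_force: 60.6
```

Run:
```python
from h import *
to([.4552,.2339,.1498],-14)
```

```text
t 18.45 yaw -13.87 tilt [ 1.e-04  0.e+00 -1.e+00] tcp [0.4557 0.2335 0.1498] F [ 0.76 -0.57 -1.02] gap 0.457 j [-0.1   0.36 -0.51  1.96  0.23  0.88 -2.55]
 twist 0.13 shift mm [-0.6 -0.3 -0. ]
```

Emit:
send_rows --motion '[{"hand": 0.3, "travel": [0.005, 0, 0], "twist": 0.13}, {"hand": 0.3, "travel": [0.006, 0, 0], "twist": 0}, {"hand": 0.3, "travel": [0.006, 0, 0], "twist": 0}, {"hand": 0.3, "travel": [0.006, 0, 0], "twist": 0}, {"hand": 0.3, "travel": [0.006, 0, 0], "twist": 0}, {"hand": 0.3, "travel": [0.006, 0, 0], "twist": 0}, {"hand": 0.3, "travel": [0.005, 0, 0], "twist": 0}, {"hand": 0.3, "travel": [0.004, 0, 0], "twist": 0}]'

```text
t: 19.12
tcp_pos: [0.4989, 0.2229, 0.1496]
eef_rot: [-0.0, 0.993, -0.122, -0.0]
contact_force: [0.2, 0.3, -0.9]
finger_gap: 0.46
grip_force: 60.6
```

Emit:
send_rows --motion '[{"hand": 0.3, "travel": [0.005, 0, 0], "twist": 0}, {"hand": 0.3, "travel": [0.006, 0, 0], "twist": 0}, {"hand": 0.3, "travel": [0.006, 0, 0], "twist": 0}, {"hand": 0.3, "travel": [0.005, 0, 0], "twist": 0}, {"hand": 0.3, "travel": [0.002, 0, 0], "twist": 0}, {"hand": 0.3, "travel": [0, 0, 0], "twist": 0}, {"hand": 0.3, "travel": [0, 0, 0], "twist": 0}, {"hand": 0.3, "travel": [0, 0, 0], "twist": 0}]'

```text
t: 19.78
tcp_pos: [0.5214, 0.2175, 0.1497]
eef_rot: [-0.0, 0.993, -0.121, -0.0]
contact_force: [-0.2, 0.5, -1.5]
finger_gap: 0.456
grip_force: 60.6
```

Emit:
send_rows --motion '[{"hand": 0.3, "travel": [0, 0, 0.0015], "twist": 0}, {"hand": 0.3, "travel": [0, 0, 0.0015], "twist": 0}, {"hand": 0.3, "travel": [0, 0, 0.0015], "twist": 0}, {"hand": 0.3, "travel": [0, 0, 0.0015], "twist": 0}, {"hand": 0.3, "travel": [0, 0, 0.001], "twist": 0}, {"hand": 0.3, "travel": [0, 0, 0.0005], "twist": 0}, {"hand": 0.3, "travel": [0, 0, 0], "twist": 0}, {"hand": 0.3, "travel": [0, 0, 0], "twist": 0}]'

```text
t: 20.45
tcp_pos: [0.5216, 0.2174, 0.1422]
eef_rot: [-0.0, 0.993, -0.122, -0.0]
contact_force: [-0.1, -0.4, -0.8]
finger_gap: 0.459
grip_force: 60.8
```

Emit:
send_rows --motion '[{"hand": 0.3, "travel": [0, 0, 0.0004], "twist": 0}, {"hand": 0.3, "travel": [0, 0, 0.0004], "twist": 0}, {"hand": 0.3, "travel": [0, 0, 0], "twist": 0}, {"hand": 0.3, "travel": [0, 0, 0], "twist": 0}, {"hand": 0.3, "travel": [0, 0, 0], "twist": 0}, {"hand": 0.3, "travel": [0, 0, 0], "twist": 0}, {"hand": 0.3, "travel": [0, 0, 0], "twist": 0}, {"hand": 0.3, "travel": [0, 0, 0], "twist": 0}]'

```text
t: 21.12
tcp_pos: [0.5217, 0.2174, 0.142]
eef_rot: [-0.0, 0.993, -0.122, 0.0]
contact_force: [-4.7, -1.7, 9.0]
finger_gap: 0.457
grip_force: 61.7
```

Emit:
send_rows --motion '[{"hand": 0.3, "travel": [0, 0, -0.0006], "twist": 0}, {"hand": 0.5, "travel": [0, 0, 0], "twist": 0}, {"hand": 0.6, "travel": [0, 0, 0], "twist": 0}, {"hand": 0.8, "travel": [0, 0, 0], "twist": 0}, {"hand": 1, "travel": [0, 0, 0], "twist": 0}, {"hand": 1, "travel": [0, 0, 0], "twist": 0}, {"hand": 1, "travel": [0, 0, 0], "twist": 0}, {"hand": 1, "travel": [0, 0, -0.01], "twist": 0}]'

```text
t: 21.78
tcp_pos: [0.5208, 0.2169, 0.1508]
eef_rot: [0.001, 0.993, -0.122, -0.001]
contact_force: [-0.2, -0.2, -0.4]
finger_gap: 0.999
grip_force: 0.0
```

Emit:
send_rows --motion '[{"hand": 1, "travel": [0, 0, -0.02], "twist": 0}, {"hand": 1, "travel": [0, 0, -0.03], "twist": 0}, {"hand": 1, "travel": [0, 0, -0.03], "twist": 0}, {"hand": 1, "travel": [0, 0, -0.01], "twist": -2.4}, {"hand": 1, "travel": [0, 0, 0], "twist": -2.4}, {"hand": 1, "travel": [0, 0, 0], "twist": -2.4}, {"hand": 1, "travel": [0, 0, 0], "twist": -2.3}, {"hand": 1, "travel": [0, 0, 0], "twist": 0}]'

```text
t: 22.45
tcp_pos: [0.5216, 0.2174, 0.2428]
eef_rot: [-0.0, 0.999, -0.038, 0.0]
contact_force: [0.3, -0.8, 0.3]
finger_gap: 1.0
grip_force: 0.0
```

Run:
```python
from h import *
to([.5885,-.0004,.231],-4.5)
```

```text
t 22.45 yaw -4.34 tilt [ 5.e-04  3.e-04 -1.e+00] tcp [0.5216 0.2174 0.2428] F [ 0.35 -0.82  0.35] gap 1.0 j [-0.01  0.34 -0.54  1.74  0.19  1.11 -2.26]
 twist 0.16 shift mm [ 83.8 211.9  11.8]
```

Emit:
send_rows --motion '[{"hand": 1, "travel": [0.01, 0.021, 0], "twist": 0.16}, {"hand": 1, "travel": [0.012, 0.031, 0], "twist": 0}, {"hand": 1, "travel": [0.012, 0.031, 0], "twist": 0}, {"hand": 1, "travel": [0.012, 0.031, 0], "twist": 0}, {"hand": 1, "travel": [0.012, 0.031, 0], "twist": 0}, {"hand": 1, "travel": [0.012, 0.031, 0], "twist": 0}, {"hand": 1, "travel": [0.009, 0.023, 0], "twist": 0}, {"hand": 1, "travel": [0.005, 0.013, 0], "twist": 0}]'

```text
t: 23.12
tcp_pos: [0.5888, -0.0042, 0.2423]
eef_rot: [0.0, 0.999, -0.043, 0.0]
contact_force: [0.4, 0.1, 0.3]
finger_gap: 1.002
grip_force: 0.0
```

Emit:
send_rows --motion '[{"hand": 1, "travel": [0, 0, 0.015], "twist": 0}, {"hand": 1, "travel": [0, 0, 0.015], "twist": 0}, {"hand": 1, "travel": [0, 0, 0.01], "twist": 0}, {"hand": 1, "travel": [0, 0, 0], "twist": 0}, {"hand": 1, "travel": [0, 0, 0], "twist": 0}, {"hand": 1, "travel": [0, 0, 0], "twist": 0}, {"hand": 1, "travel": [0, 0, 0], "twist": 0}, {"hand": 1, "travel": [0, 0, 0], "twist": 0}]'

```text
t: 23.78
tcp_pos: [0.5886, -0.0006, 0.2027]
eef_rot: [-0.0, 0.999, -0.04, 0.0]
contact_force: [0.3, -0.3, 0.5]
finger_gap: 1.001
grip_force: 0.0
```

Run:
```python
from h import *
to([.5885,-.0004,.142],-4.5)
```

```text
t 23.78 yaw -4.62 tilt [ 0.001 -0.    -1.   ] tcp [ 0.5886 -0.0006  0.2027] F [ 0.31 -0.32  0.48] gap 1.001 j [ 0.29  0.41 -0.43  1.73  0.2   1.04 -1.87]
 twist -0.12 shift mm [-0.1 -0.2 60.7]
```

Emit:
send_rows --motion '[{"hand": 1, "travel": [0, 0, 0.012], "twist": -0.12}, {"hand": 1, "travel": [0, 0, 0.016], "twist": 0}, {"hand": 1, "travel": [0, 0, 0.016], "twist": 0}, {"hand": 1, "travel": [0, 0, 0.012], "twist": 0}, {"hand": 1, "travel": [0, 0, 0.0048], "twist": 0}, {"hand": 0.8, "travel": [0, 0, 0], "twist": 0}, {"hand": 0.6, "travel": [0, 0, 0], "twist": 0}, {"hand": 0.6, "travel": [0, 0, 0], "twist": 0}]'

```text
t: 24.45
tcp_pos: [0.5887, -0.0007, 0.142]
eef_rot: [-0.0, 0.999, -0.039, 0.001]
contact_force: [0.1, 0.0, -0.4]
finger_gap: 0.608
grip_force: 0.0
```

Emit:
send_rows --motion '[{"hand": 0.4, "travel": [0, 0, 0], "twist": 0}, {"hand": 0.3, "travel": [0, 0, 0], "twist": 0}, {"hand": 0.3, "travel": [0, 0, 0], "twist": 0}, {"hand": 0.3, "travel": [0, 0, 0], "twist": 0}, {"hand": 0.3, "travel": [0, 0, 0], "twist": 0}, {"hand": 0.3, "travel": [0, 0, 0], "twist": 0}, {"hand": 0.3, "travel": [0, 0, 0], "twist": 0}, {"hand": 0.3, "travel": [0, 0, 0], "twist": 0}]'

```text
t: 25.12
tcp_pos: [0.5887, -0.0008, 0.1419]
eef_rot: [0.0, 0.999, -0.039, 0.001]
contact_force: [-0.8, -0.9, 6.3]
finger_gap: 0.456
grip_force: 59.6
```

Emit:
send_rows --motion '[{"hand": 0.3, "travel": [0, 0, -0.0025], "twist": 0}, {"hand": 0.3, "travel": [0, 0, -0.002], "twist": 0}, {"hand": 0.3, "travel": [0, 0, -0.002], "twist": 0}, {"hand": 0.3, "travel": [0, 0, -0.002], "twist": 0}, {"hand": 0.3, "travel": [0, 0, 0], "twist": 0}, {"hand": 0.3, "travel": [0, 0, 0], "twist": 0}, {"hand": 0.3, "travel": [0, 0, 0], "twist": 0}, {"hand": 0.3, "travel": [0, 0, 0], "twist": 0}]'

```text
t: 25.78
tcp_pos: [0.5882, -0.0007, 0.1496]
eef_rot: [-0.0, 0.999, -0.039, -0.0]
contact_force: [0.3, 0.0, -1.5]
finger_gap: 0.457
grip_force: 60.3
```

Emit:
send_rows --motion '[{"hand": 0.3, "travel": [-0.004, 0, 0], "twist": 0}, {"hand": 0.3, "travel": [-0.008, 0, 0], "twist": 0}, {"hand": 0.3, "travel": [-0.01, 0, 0], "twist": 0}, {"hand": 0.3, "travel": [-0.01, 0, 0], "twist": 0}, {"hand": 0.3, "travel": [-0.01, 0, 0], "twist": 0}, {"hand": 0.3, "travel": [-0.01, 0, 0], "twist": 0}, {"hand": 0.3, "travel": [-0.008, 0, 0], "twist": 0}, {"hand": 0.3, "travel": [-0.004, 0, 0], "twist": 0}]'

```text
t: 26.45
tcp_pos: [0.5232, 0.0043, 0.1498]
eef_rot: [0.0, 0.999, -0.039, -0.0]
contact_force: [0.7, 0.5, -1.1]
finger_gap: 0.459
grip_force: 60.3
```

Emit:
send_rows --motion '[{"hand": 0.3, "travel": [-0.005, 0, 0], "twist": 0}, {"hand": 0.3, "travel": [-0.01, 0, 0], "twist": 0}, {"hand": 0.3, "travel": [-0.012, 0, 0], "twist": 0}, {"hand": 0.3, "travel": [-0.014, 0, 0], "twist": 0}, {"hand": 0.3, "travel": [-0.014, 0, 0], "twist": 0}, {"hand": 0.3, "travel": [-0.008, 0, 0], "twist": 4.7}, {"hand": 0.3, "travel": [0, 0, 0], "twist": 4.7}, {"hand": 0.3, "travel": [0, 0, 0], "twist": 4.6}]'

```text
t: 27.12
tcp_pos: [0.4609, 0.0092, 0.1498]
eef_rot: [0.0, 0.987, -0.163, 0.0]
contact_force: [1.0, 0.3, -2.0]
finger_gap: 0.455
grip_force: 60.3
```

Run:
```python
from h import *
to([.4312,-.3175,.1557],-18.5)
```

```text
t 27.12 yaw -18.74 tilt [ 1.e-04 -1.e-04 -1.e+00] tcp [0.4609 0.0092 0.1498] F [ 0.96  0.26 -1.97] gap 0.455 j [ 0.29  0.26 -0.42  2.07  0.14  0.84 -2.12]
 twist -0.24 shift mm [ 75.5 319.3  -5.9]
```

Emit:
send_rows --motion '[{"hand": 0.3, "travel": [0.003, 0.012, -0.005], "twist": -0.24}, {"hand": 0.3, "travel": [0.006, 0.025, -0.005], "twist": 0}, {"hand": 0.3, "travel": [0.007, 0.03, -0.005], "twist": 0}, {"hand": 0.3, "travel": [0.007, 0.03, 0], "twist": 0}, {"hand": 0.3, "travel": [0.007, 0.03, 0], "twist": 0}, {"hand": 0.3, "travel": [0.007, 0.03, 0], "twist": 0}, {"hand": 0.3, "travel": [0.007, 0.03, 0], "twist": 0}, {"hand": 0.3, "travel": [0.007, 0.03, 0], "twist": 0}]'

```text
t: 27.78
tcp_pos: [0.4413, -0.2141, 0.1647]
eef_rot: [-0.0, 0.987, -0.159, 0.0]
contact_force: [0.2, 0.1, -0.2]
finger_gap: 0.462
grip_force: 60.4
```

Emit:
send_rows --motion '[{"hand": 0.3, "travel": [0.0075, 0.03, 0], "twist": 0}, {"hand": 0.3, "travel": [0.007, 0.03, 0], "twist": 0}, {"hand": 0.3, "travel": [0.006, 0.026, 0], "twist": 0}, {"hand": 0.3, "travel": [0.004, 0.0163, 0], "twist": 0}, {"hand": 0.3, "travel": [0, 0, 0], "twist": 0}, {"hand": 0.3, "travel": [0, 0, 0], "twist": 0}, {"hand": 0.3, "travel": [0, 0, 0], "twist": 0}, {"hand": 0.3, "travel": [0, 0, 0], "twist": 0}]'

```text
t: 28.45
tcp_pos: [0.4334, -0.3165, 0.1647]
eef_rot: [-0.0, 0.987, -0.158, -0.0]
contact_force: [0.0, -0.2, -1.0]
finger_gap: 0.458
grip_force: 60.5
```

Run:
```python
from h import *
to([.4312,-.3175,.155],-18.5)
im=shot('scene','s5.png'); it=shot('top','t5.png'); im0=cv2.imread('pics/scene0.png')[:,:,::-1]
c=lambda a,x,y:cv2.resize(a[y:y+75,x:x+65,::-1],(400,462),interpolation=2)
cv2.imwrite('pics/v5.png',np.hstack([c(im,358,145),c(it,335,190)]))
```

```text
t 28.45 yaw -18.19 tilt [ 0.e+00  4.e-04 -1.e+00] tcp [ 0.4334 -0.3165  0.1647] F [ 0.04 -0.19 -1.04] gap 0.458 j [ 0.77  0.35 -0.23  1.89  0.1   0.91 -1.4 ]
 twist 0.31 shift mm [-1.8  1.6  9.7]
```

View pics/v5.png

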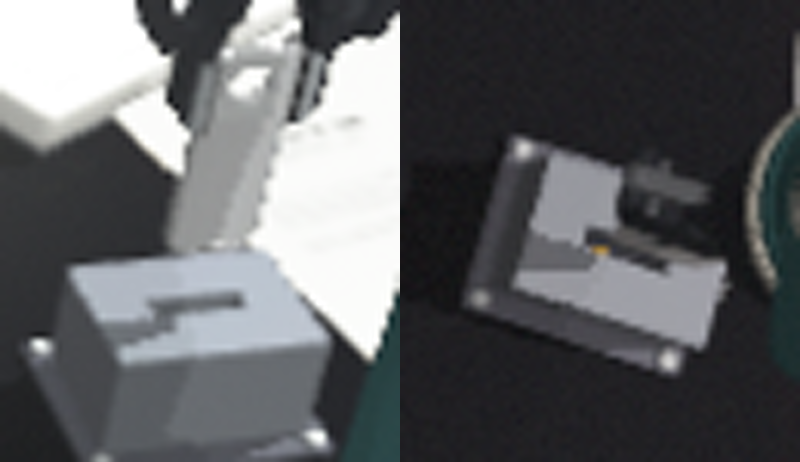

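The scene crop shows the plate's lower edge (~(168–250,245)) just above and behind the slot (~(150–242,302)). In the top crop the orange glint at (600,250) marks the pin area in the slot. I'll refine the slot centre from the block's corners and the earlier crops.

Run:
```python
from h import *
def pt(n,X,Y):
    x=(X/.8696-(440 if n=='scene' else 0)); y=Y/.8722
    o=(340,208) if n=='top' else (360,180)
    return plane(n,(x+.5)/8-.5+o[0],(y+.5)/8-.5+o[1],.062)[:2]
e=np.array([np.cos(np.radians(-18.5)),np.sin(np.radians(-18.5))]);f=np.array([-e[1],e[0]])
for n,C in(('top',[(132,42),(351,118),(310,270),(96,201)]),('scene',[(445,62),(664,39),(742,150),(508,168)])):
    P=np.array([pt(n,*c) for c in C]);print(n,P.mean(0),np.linalg.norm(P-np.roll(P,1,0),axis=1),[np.degrees(np.arctan2(*(P[i]-P[i-1])[::-1])).round(1) for i in range(4)])
S=np.array([pt('scene',*c) for c in [(536,97),(641,87),(645,102),(545,113)]]);print('slot sc',S.mean(0),S@f,S@e)
T=np.array([pt('top',*c) for c in [(178,133),(272,161),(268,187),(174,157)]]);print('slot top',T.mean(0),T@f,T@e)
# plate edge check: where is the held lower edge expected in scene v5 crop
s=robot.read_state();p=np.array(s['tcp_pos']);
for d in(-.017,0,.017):
    q=np.r_[p[:2]+f*d,p[2]-.071];print(((proj('scene',q)-[358,145]+.5)*6.154).round(0))
```

```text
top [ 0.43126447 -0.31748088] [0.07242627 0.10341797 0.07005894 0.09960411] [np.float64(-13.3), np.float64(-107.8), np.float64(163.7), np.float64(73.5)]
scene [ 0.43097634 -0.31855487] [0.06853037 0.09654119 0.07301032 0.09696607] [np.float64(-15.6), np.float64(-106.3), np.float64(164.6), np.float64(71.1)]
slot sc [ 0.43246643 -0.3210171 ] [-0.1450602  -0.19026671 -0.1882978  -0.14519329] [0.51645788 0.51744993 0.50790946 0.5060962 ]
slot top [ 0.43039512 -0.31765115] [-0.14203379 -0.18563211 -0.18741487 -0.1435981 ] [0.51324657 0.51573447 0.50422288 0.50258033]
[238. 249.]
[202. 252.]
[166. 254.]
```

Run:
```python
from h import *
to([.4312,-.3187,.137],-18)
```

```text
t 28.55 yaw -18.2 tilt [ 0.e+00  2.e-04 -1.e+00] tcp [ 0.4334 -0.3167  0.1647] F [-0.1   0.05 -1.02] gap 0.458 j [ 0.77  0.35 -0.23  1.89  0.1   0.91 -1.4 ]
 twist -0.2 shift mm [-1.5  2.5 27.7]
```

Emit:
send_rows --motion '[{"hand": 0.3, "travel": [-0.0015, 0.0025, 0.007], "twist": -0.2}, {"hand": 0.3, "travel": [0, 0, 0.008], "twist": 0}, {"hand": 0.3, "travel": [0, 0, 0.008], "twist": 0}, {"hand": 0.3, "travel": [0, 0, 0.0047], "twist": 0}, {"hand": 0.3, "travel": [0, 0, 0], "twist": 0}, {"hand": 0.3, "travel": [0, 0, 0], "twist": 0}, {"hand": 0.3, "travel": [0, 0, 0], "twist": 0}, {"hand": 0.3, "travel": [0, 0, 0], "twist": 0}]'

```text
t: 29.22
tcp_pos: [0.4312, -0.3196, 0.1372]
eef_rot: [0.0, 0.988, -0.157, 0.0]
contact_force: [-0.1, -0.0, -1.4]
finger_gap: 0.457
grip_force: 60.5
```

Emit:
send_rows --motion '[{"hand": 0.3, "travel": [0, 0, 0.0015], "twist": 0}, {"hand": 0.3, "travel": [0, 0, 0.0015], "twist": 0}, {"hand": 0.3, "travel": [0, 0, 0.0015], "twist": 0}, {"hand": 0.3, "travel": [0, 0, 0.0015], "twist": 0}, {"hand": 0.3, "travel": [0, 0, 0.001], "twist": 0}, {"hand": 0.3, "travel": [0, 0, 0], "twist": 0}, {"hand": 0.3, "travel": [0, 0, 0], "twist": 0}, {"hand": 0.3, "travel": [0, 0, 0], "twist": 0}]'

```text
t: 29.88
tcp_pos: [0.431, -0.3195, 0.13]
eef_rot: [-0.0, 0.988, -0.157, -0.0]
contact_force: [0.2, 0.0, -0.8]
finger_gap: 0.454
grip_force: 60.5
```

Run:
```python
from h import *
to([.4312,-.3187,.130],-18)
print(robot.read_state()['ft_torque'])
```

```text
t 29.88 yaw -18.07 tilt [-0.  0. -1.] tcp [ 0.431  -0.3195  0.13  ] F [ 0.23  0.05 -0.8 ] gap 0.454 j [ 0.76  0.39 -0.22  1.92  0.11  0.84 -1.41]
 twist -0.07 shift mm [-0.1 -0.8 -0. ]
[-0.05603228  0.00396365 -0.01420064]
```

Emit:
send_rows --motion '[{"hand": 0.3, "travel": [0, -0.0005, 0.001], "twist": 0}, {"hand": 0.3, "travel": [0, 0, 0.001], "twist": 0}, {"hand": 0.3, "travel": [0, 0, 0.001], "twist": 0}, {"hand": 0.3, "travel": [0, 0, 0.001], "twist": 0}, {"hand": 0.3, "travel": [0, 0, 0.001], "twist": 0}, {"hand": 0.3, "travel": [0, 0, 0], "twist": 0}, {"hand": 0.3, "travel": [0, 0, 0], "twist": 0}, {"hand": 0.3, "travel": [0, 0, 0], "twist": 0}]'

```text
t: 30.55
tcp_pos: [0.4312, -0.3191, 0.125]
eef_rot: [-0.0, 0.988, -0.157, -0.0]
contact_force: [-0.3, -0.5, -1.0]
finger_gap: 0.452
grip_force: 60.5
```

Emit:
send_rows --motion '[{"hand": 0.3, "travel": [0, 0, 0.001], "twist": 0}, {"hand": 0.3, "travel": [0, 0, 0.001], "twist": 0}, {"hand": 0.3, "travel": [0, 0, 0.001], "twist": 0}, {"hand": 0.3, "travel": [0, 0, 0.001], "twist": 0}, {"hand": 0.3, "travel": [0, 0, 0], "twist": 0}, {"hand": 0.3, "travel": [0, 0, 0], "twist": 0}, {"hand": 0.3, "travel": [0, 0, 0], "twist": 0}, {"hand": 0.3, "travel": [0, 0, 0], "twist": 0}]'

```text
t: 31.22
tcp_pos: [0.4312, -0.3191, 0.121]
eef_rot: [0.0, 0.988, -0.157, -0.0]
contact_force: [0.0, 0.2, -1.0]
finger_gap: 0.452
grip_force: 60.5
```

Emit:
send_rows --motion '[{"hand": 0.3, "travel": [0, 0, 0.001], "twist": 0}, {"hand": 0.3, "travel": [0, 0, 0.001], "twist": 0}, {"hand": 0.3, "travel": [0, 0, 0.001], "twist": 0}, {"hand": 0.3, "travel": [0, 0, 0.001], "twist": 0}, {"hand": 0.3, "travel": [0, 0, 0.001], "twist": 0}, {"hand": 0.3, "travel": [0, 0, 0.001], "twist": 0}, {"hand": 0.3, "travel": [0, 0, 0], "twist": 0}, {"hand": 0.3, "travel": [0, 0, 0], "twist": 0}]'

```text
t: 31.88
tcp_pos: [0.4311, -0.319, 0.1149]
eef_rot: [-0.0, 0.988, -0.157, -0.0]
contact_force: [0.7, 0.5, -0.8]
finger_gap: 0.457
grip_force: 60.5
```

Emit:
send_rows --motion '[{"hand": 0.3, "travel": [0, 0, 0.001], "twist": 0}, {"hand": 0.3, "travel": [0, 0, 0.001], "twist": 0}, {"hand": 0.3, "travel": [0, 0, 0.001], "twist": 0}, {"hand": 0.3, "travel": [0, 0, 0.001], "twist": 0}, {"hand": 0.3, "travel": [0, 0, 0.001], "twist": 0}, {"hand": 0.3, "travel": [0, 0, 0.001], "twist": 0}, {"hand": 0.3, "travel": [0, 0, 0], "twist": 0}, {"hand": 0.3, "travel": [0, 0, 0], "twist": 0}]'

```text
t: 32.55
tcp_pos: [0.4311, -0.319, 0.1089]
eef_rot: [-0.0, 0.988, -0.157, -0.0]
contact_force: [0.2, -0.3, -1.4]
finger_gap: 0.454
grip_force: 60.5
```

Emit:
send_rows --motion '[{"hand": 0.3, "travel": [0, 0, 0.001], "twist": 0}, {"hand": 0.3, "travel": [0, 0, 0.001], "twist": 0}, {"hand": 0.3, "travel": [0, 0, 0.001], "twist": 0}, {"hand": 0.3, "travel": [0, 0, 0.001], "twist": 0}, {"hand": 0.3, "travel": [0, 0, 0.001], "twist": 0}, {"hand": 0.3, "travel": [0, 0, 0], "twist": 0}, {"hand": 0.3, "travel": [0, 0, 0], "twist": 0}, {"hand": 0.3, "travel": [0, 0, 0], "twist": 0}]'

```text
t: 33.22
tcp_pos: [0.4311, -0.3191, 0.1039]
eef_rot: [0.0, 0.988, -0.157, -0.0]
contact_force: [0.4, -1.2, -1.2]
finger_gap: 0.453
grip_force: 60.4
```

Emit:
send_rows --motion '[{"hand": 0.3, "travel": [0, 0, 0.001], "twist": 0}, {"hand": 0.3, "travel": [0, 0, 0.001], "twist": 0}, {"hand": 0.3, "travel": [0, 0, 0.001], "twist": 0}, {"hand": 0.3, "travel": [0, 0, 0.001], "twist": 0}, {"hand": 0.3, "travel": [0, 0, 0.001], "twist": 0}, {"hand": 0.3, "travel": [0, 0, 0], "twist": 0}, {"hand": 0.3, "travel": [0, 0, 0], "twist": 0}, {"hand": 0.3, "travel": [0, 0, 0], "twist": 0}]'

```text
t: 33.88
tcp_pos: [0.431, -0.3192, 0.0988]
eef_rot: [0.0, 0.988, -0.157, -0.0]
contact_force: [-0.5, -4.7, -2.9]
finger_gap: 0.456
grip_force: 60.6
```

Run:
```python
from h import *
to([.4312,-.3190,.0985],-18)
```

```text
t 33.88 yaw -18.08 tilt [-2.e-04 -0.e+00 -1.e+00] tcp [ 0.431  -0.3192  0.0988] F [-0.46 -4.72 -2.89] gap 0.456 j [ 0.76  0.44 -0.22  1.94  0.13  0.78 -1.42]
 twist -0.08 shift mm [ 0.1 -0.3  0.3]
```

Emit:
send_rows --motion '[{"hand": 0.3, "travel": [0, 0, 0.0003], "twist": 0}, {"hand": 0.3, "travel": [0, 0, 0.0003], "twist": 0}, {"hand": 0.3, "travel": [0, 0, 0.0003], "twist": 0}, {"hand": 0.3, "travel": [0, 0, 0.0003], "twist": 0}, {"hand": 0.3, "travel": [0, 0, 0.0003], "twist": 0}, {"hand": 0.3, "travel": [0, 0, 0.0003], "twist": 0}, {"hand": 0.3, "travel": [0, 0, 0.0003], "twist": 0}, {"hand": 0.3, "travel": [0, 0, 0.0003], "twist": 0}]'

```text
t: 34.55
tcp_pos: [0.4311, -0.3191, 0.0965]
eef_rot: [0.0, 0.988, -0.157, -0.0]
contact_force: [-0.2, -5.1, 1.2]
finger_gap: 0.459
grip_force: 61.0
```

Emit:
send_rows --motion '[{"hand": 0.3, "travel": [0, 0, 0.0003], "twist": 0}, {"hand": 0.3, "travel": [0, 0, 0.0003], "twist": 0}, {"hand": 0.3, "travel": [0, 0, 0.0003], "twist": 0}, {"hand": 0.3, "travel": [0, 0, 0.0003], "twist": 0}, {"hand": 0.3, "travel": [0, 0, 0.0003], "twist": 0}, {"hand": 0.3, "travel": [0, 0, 0.0003], "twist": 0}, {"hand": 0.3, "travel": [0, 0, 0.0003], "twist": 0}, {"hand": 0.3, "travel": [0, 0, 0.0003], "twist": 0}]'

```text
t: 35.22
tcp_pos: [0.4311, -0.3191, 0.0941]
eef_rot: [-0.0, 0.988, -0.157, -0.0]
contact_force: [-2.5, -4.3, 0.3]
finger_gap: 0.458
grip_force: 61.0
```

Emit:
send_rows --motion '[{"hand": 0.3, "travel": [0, 0, 0.00015], "twist": 0}, {"hand": 0.3, "travel": [0, 0, 0.00015], "twist": 0}, {"hand": 0.3, "travel": [0, 0, 0.00015], "twist": 0}, {"hand": 0.3, "travel": [0, 0, 0.00015], "twist": 0}, {"hand": 0.3, "travel": [0, 0, 0.00015], "twist": 0}, {"hand": 0.3, "travel": [0, 0, 0.00015], "twist": 0}, {"hand": 0.3, "travel": [0, 0, 0.00015], "twist": 0}, {"hand": 0.3, "travel": [0, 0, 0.00015], "twist": 0}]'

```text
t: 35.88
tcp_pos: [0.4311, -0.3191, 0.0929]
eef_rot: [-0.0, 0.988, -0.157, -0.0]
contact_force: [-1.6, -4.7, 1.8]
finger_gap: 0.456
grip_force: 61.0
```

Emit:
send_rows --motion '[{"hand": 0.3, "travel": [0, 0, 0.00015], "twist": 0}, {"hand": 0.3, "travel": [0, 0, 0.00015], "twist": 0}, {"hand": 0.3, "travel": [0, 0, 0.00015], "twist": 0}, {"hand": 0.3, "travel": [0, 0, 0.00015], "twist": 0}, {"hand": 0.3, "travel": [0, 0, 0.00015], "twist": 0}, {"hand": 0.3, "travel": [0, 0, 0.00015], "twist": 0}, {"hand": 0.3, "travel": [0, 0, 0.00015], "twist": 0}, {"hand": 0.3, "travel": [0, 0, 0.00015], "twist": 0}]'

```text
t: 36.55
tcp_pos: [0.4311, -0.3191, 0.0917]
eef_rot: [0.0, 0.988, -0.157, -0.0]
contact_force: [-0.8, -4.4, 0.9]
finger_gap: 0.453
grip_force: 61.0
```

Emit:
send_rows --motion '[{"hand": 0.3, "travel": [0, 0, 0.00015], "twist": 0}, {"hand": 0.3, "travel": [0, 0, 0.00015], "twist": 0}, {"hand": 0.3, "travel": [0, 0, 0.00015], "twist": 0}, {"hand": 0.3, "travel": [0, 0, 0.00015], "twist": 0}, {"hand": 0.3, "travel": [0, 0, 0.00015], "twist": 0}, {"hand": 0.3, "travel": [0, 0, 0.00015], "twist": 0}, {"hand": 0.3, "travel": [0, 0, 0.00015], "twist": 0}, {"hand": 0.3, "travel": [0, 0, 0.00015], "twist": 0}]'

```text
t: 37.22
tcp_pos: [0.4311, -0.3191, 0.0906]
eef_rot: [0.0, 0.988, -0.157, -0.0]
contact_force: [-1.5, -4.5, 1.4]
finger_gap: 0.457
grip_force: 61.0
```

Emit:
send_rows --motion '[{"hand": 0.3, "travel": [0, 0, 0.00015], "twist": 0}, {"hand": 0.3, "travel": [0, 0, 0.00015], "twist": 0}, {"hand": 0.3, "travel": [0, 0, 0.00015], "twist": 0}, {"hand": 0.3, "travel": [0, 0, 0.00015], "twist": 0}, {"hand": 0.3, "travel": [0, 0, 0.00015], "twist": 0}, {"hand": 0.3, "travel": [0, 0, 0.00015], "twist": 0}, {"hand": 0.3, "travel": [0, 0, 0.00015], "twist": 0}, {"hand": 0.3, "travel": [0, 0, 0.00015], "twist": 0}]'

```text
t: 37.88
tcp_pos: [0.4311, -0.3191, 0.0893]
eef_rot: [0.0, 0.988, -0.157, -0.0]
contact_force: [-2.6, -5.5, 2.0]
finger_gap: 0.455
grip_force: 61.0
```

Emit:
send_rows --motion '[{"hand": 0.3, "travel": [0, 0, 0.0001], "twist": 0}, {"hand": 0.3, "travel": [0, 0, 0.0001], "twist": 0}, {"hand": 0.3, "travel": [0, 0, 0.0001], "twist": 0}, {"hand": 0.3, "travel": [0, 0, 0.0001], "twist": 0}, {"hand": 0.3, "travel": [0, 0, 0.0001], "twist": 0}, {"hand": 0.3, "travel": [0, 0, 0.0001], "twist": 0}, {"hand": 0.3, "travel": [0, 0, 0.0001], "twist": 0}, {"hand": 0.3, "travel": [0, 0, 0.0001], "twist": 0}]'

```text
t: 38.55
tcp_pos: [0.4311, -0.3191, 0.0886]
eef_rot: [0.0, 0.988, -0.157, -0.0]
contact_force: [-1.7, -4.4, 1.9]
finger_gap: 0.455
grip_force: 61.0
```

Emit:
send_rows --motion '[{"hand": 0.3, "travel": [0, 0, 0.0001], "twist": 0}, {"hand": 0.3, "travel": [0, 0, 0.0001], "twist": 0}, {"hand": 0.3, "travel": [0, 0, 0.0001], "twist": 0}, {"hand": 0.3, "travel": [0, 0, 0.0001], "twist": 0}, {"hand": 0.3, "travel": [0, 0, 0.0001], "twist": 0}, {"hand": 0.3, "travel": [0, 0, 0.0001], "twist": 0}, {"hand": 0.3, "travel": [0, 0, 0.0001], "twist": 0}, {"hand": 0.3, "travel": [0, 0, 0.0001], "twist": 0}]'

```text
t: 39.22
tcp_pos: [0.4311, -0.3191, 0.0878]
eef_rot: [0.0, 0.988, -0.157, -0.0]
contact_force: [-1.8, -4.3, 2.4]
finger_gap: 0.46
grip_force: 61.1
```

Emit:
send_rows --motion '[{"hand": 0.3, "travel": [0, 0, 0.0001], "twist": 0}, {"hand": 0.3, "travel": [0, 0, 0.0001], "twist": 0}, {"hand": 0.3, "travel": [0, 0, 0.0001], "twist": 0}, {"hand": 0.3, "travel": [0, 0, 0.0001], "twist": 0}, {"hand": 0.3, "travel": [0, 0, 0.0001], "twist": 0}, {"hand": 0.3, "travel": [0, 0, 0.0001], "twist": 0}, {"hand": 0.3, "travel": [0, 0, 0.0001], "twist": 0}, {"hand": 0.3, "travel": [0, 0, 0.0001], "twist": 0}]'

```text
t: 39.88
tcp_pos: [0.4311, -0.3191, 0.087]
eef_rot: [0.0, 0.988, -0.157, -0.0]
contact_force: [-1.9, -4.5, 3.1]
finger_gap: 0.456
grip_force: 61.1
```

Emit:
send_rows --motion '[{"hand": 0.3, "travel": [0, 0, 0.0001], "twist": 0}, {"hand": 0.3, "travel": [0, 0, 0.0001], "twist": 0}, {"hand": 0.3, "travel": [0, 0, 0.0001], "twist": 0}, {"hand": 0.3, "travel": [0, 0, 0.0001], "twist": 0}, {"hand": 0.3, "travel": [0, 0, 0.0001], "twist": 0}, {"hand": 0.3, "travel": [0, 0, 0.0001], "twist": 0}, {"hand": 0.3, "travel": [0, 0, 0.0001], "twist": 0}, {"hand": 0.3, "travel": [0, 0, 0.0001], "twist": 0}]'

```text
t: 40.55
tcp_pos: [0.4311, -0.3191, 0.0862]
eef_rot: [0.0, 0.988, -0.157, -0.0]
contact_force: [-1.5, -5.2, 3.9]
finger_gap: 0.459
grip_force: 61.1
```

Emit:
send_rows --motion '[{"hand": 0.3, "travel": [0, 0, 0.0001], "twist": 0}, {"hand": 0.3, "travel": [0, 0, 0.0001], "twist": 0}, {"hand": 0.3, "travel": [0, 0, 0.0001], "twist": 0}, {"hand": 0.3, "travel": [0, 0, 0.0001], "twist": 0}, {"hand": 0.3, "travel": [0, 0, 0.0001], "twist": 0}, {"hand": 0.3, "travel": [0, 0, 0.0001], "twist": 0}, {"hand": 0.3, "travel": [0, 0, 0.0001], "twist": 0}, {"hand": 0.3, "travel": [0, 0, 0.0001], "twist": 0}]'

```text
t: 41.22
tcp_pos: [0.4312, -0.3191, 0.0855]
eef_rot: [0.0, 0.988, -0.157, 0.0]
contact_force: [-1.8, -5.2, 3.8]
finger_gap: 0.458
grip_force: 61.2
```

Emit:
send_rows --motion '[{"hand": 0.3, "travel": [0, 0, 0.0001], "twist": 0}, {"hand": 0.3, "travel": [0, 0, 0.0001], "twist": 0}, {"hand": 0.3, "travel": [0, 0, 0.0001], "twist": 0}, {"hand": 0.3, "travel": [0, 0, 0.0001], "twist": 0}, {"hand": 0.3, "travel": [0, 0, 0], "twist": 0}, {"hand": 0.3, "travel": [0, 0, 0], "twist": 0}, {"hand": 0.3, "travel": [0, 0, 0], "twist": 0}, {"hand": 0.3, "travel": [0, 0, 0], "twist": 0}]'

```text
t: 41.88
tcp_pos: [0.4312, -0.3191, 0.0851]
eef_rot: [0.0, 0.988, -0.157, 0.0]
contact_force: [-1.3, -4.3, 4.2]
finger_gap: 0.46
grip_force: 61.2
```

Emit:
send_rows --motion '[{"hand": 0.5, "travel": [0, 0, 0], "twist": 0}, {"hand": 0.6, "travel": [0, 0, 0], "twist": 0}, {"hand": 0.7, "travel": [0, 0, 0], "twist": 0}, {"hand": 0.8, "travel": [0, 0, 0], "twist": 0}, {"hand": 0.9, "travel": [0, 0, 0], "twist": 0}, {"hand": 0.95, "travel": [0, 0, 0], "twist": 0}, {"hand": 0.95, "travel": [0, 0, 0], "twist": 0}, {"hand": 0.95, "travel": [0, 0, 0], "twist": 0}]'

```text
t: 42.55
tcp_pos: [0.4312, -0.319, 0.0849]
eef_rot: [-0.0, 0.988, -0.157, -0.0]
contact_force: [-0.9, 0.4, -0.7]
finger_gap: 0.948
grip_force: 0.0
```

Emit:
send_rows --motion '[{"hand": 0.95, "travel": [0, 0, -0.01], "twist": 0}, {"hand": 0.95, "travel": [0, 0, -0.02], "twist": 0}, {"hand": 0.95, "travel": [0, 0, -0.03], "twist": 0}, {"hand": 0.95, "travel": [0, 0, -0.03], "twist": 0}, {"hand": 0.95, "travel": [0, 0, -0.02], "twist": 0}, {"hand": 0.95, "travel": [0, 0, -0.01], "twist": 0}, {"hand": 0.95, "travel": [0, 0, 0], "twist": 0}, {"hand": 0.95, "travel": [0, 0, 0], "twist": 0}]'

```text
t: 43.22
tcp_pos: [0.4311, -0.319, 0.205]
eef_rot: [0.0, 0.988, -0.157, 0.0]
contact_force: [0.7, -0.1, 0.1]
finger_gap: 0.948
grip_force: 0.0
```

Run:
```python
from h import *
to([.4312,-.3190,.2],-18)
im=shot('scene','s6.png'); shot('top','t6.png')
# no more views: bright-column check of plate in the holder against the picture before
a=cv2.cvtColor(im,cv2.COLOR_RGB2GRAY).astype(int); b=cv2.cvtColor(cv2.imread('pics/scene0.png'),6).astype(int)
f=np.array([.309,.951]);p=np.array([.4312,-.3190])
print('expected top corners',[proj('scene',np.r_[p+f*d,.1245]).round(0) for d in(-.022,.018)],'mouth',[proj('scene',np.r_[p+f*d,.062]).round(0) for d in(-.022,.018)])
m=(abs(a-b)>30).astype(np.uint8);
for y in range(150,205,3): 
    print(y,''.join('#' if m[y,x] else '.' for x in range(360,425)))
```

```text
t 43.22 yaw -18.07 tilt [ 2.e-04 -2.e-04 -1.e+00] tcp [ 0.4311 -0.319   0.205 ] F [ 0.69 -0.09  0.09] gap 0.948 j [ 0.78  0.3  -0.24  1.86  0.08  1.   -1.38]
 twist -0.07 shift mm [ 0.1 -0.1  5. ]
expected top corners [array([401., 176.]), array([387., 177.])] mouth [array([397., 194.]), array([383., 195.])]
150 .........................####....................................
153 .................................................................
156 .................................................................
159 .................................................................
162 .................................................................
165 .................................................................
168 .................................................................
171 .................................................................
174 .................................................................
177 ...........................#####.................................
180 ...........................######....####........................
183 ..........................###############........................
186 ...........................#.....................................
189 .........................####....................................
192 ........................####.....####...........................#
195 ...................####.######.................................##
198 ..............##############..................................###
201 .............................................................####
204 ...........................................................######
```

Run:
```python
from h import *
print(robot.job_done())
```

```text
the job is handed in; nothing more can be done
None
```

I hung the front and middle plates on the spare hook, pressed the rear plate into the holder by feel until the pin was down about 4 mm of its 8 mm (estimated from the force readings), let go, and handed the job in at about 43 s. I had no pictures left to view, so the plate in the holder was checked only by image comparison, and the middle plate on the spare hook only by the force readings as it was set down.

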